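# Seat the heat-shield plate in the furnace bracket

### The arm

A 6-joint arm with a two-finger parallel gripper is mounted at the origin on the work surface. World frame = base frame: x ahead of the robot, y to its left, z up, the work surface at z = 0. Lengths are in mm, angles in rad, forces in N, time in s.
With the tool pointing down it reaches from about 375 to 900 mm from the base axis. Payload 3.1 kg.
Tool frame: the origin (TCP) lies midway between the tips of the shut fingers; the grasp point (between the pads) lies 19 mm behind it; z points along the fingers, y is the direction in which the jaws open and shut (so a half turn about z gives the same grasp; the last joint's range is limited). The gripper opens to 85 mm and grips with 20 to 120 N. Pads are 22 mm wide; open, the fingers measure 114 mm over their backs; the gripper's body (76 mm by 85 mm) begins 54 mm behind the grasp point. The pads swing forward as they close: fully open they stand 13 mm farther back than shut.
Start: joints at [1.075, 0.527, 1.433, -0, 1.181, -0.178], TCP at [195.257, 593.693, 231.31] pointing down, gripper open.
Joint ranges: [-3.08, 3.08], [-0.75, 2.2], [0.22, 2.44], [-1.43, 4.57], [0, 2.65], [-2.85, 2.85]. Speed limits (rad/s): [2.79, 2.79, 3.14, 3.14, 3.14, 3.14].

### API

Orientations are given as a unit quaternion [x, y, z, w].
In Python, from plant import r gives the robot as it stands.
- The arm moves only by the shell command python3 -m handwheel 'ROWS' [FORCE]. ROWS is JSON, a list of rows, each an object of numbers: "gripper": the opening, from 0 (shut) to 1 (fully open); "tx", "ty", "tz": the shift along the tool's x, y, z in cm; "ax", "ay", "az": the turn, a rotation vector about the tool's x, y, z in rad. In form: [{"gripper": .., "tx": .., "ty": .., "tz": .., "ax": .., "ay": .., "az": ..}, ...]. A call has 1 to 5 rows; each row shifts and turns the pose as measured when the row begins, along the tool's axes as they then stand; what a row does not reach is not made up. A row lasts 1/8 s, in which the tool goes at most 62.5 mm and 10.7 degrees, less where a joint would pass 70% of its speed; a pose out of reach is approached as far as the arm can. A call is refused whole if a number of a shift passes 6.25 or a number of a turn 0.188, either way. A call with a gripper value outside its range is refused whole. The fingers move at their own pace and stop on an object; FORCE is the grip in N (left out, the last holds). Time passes only in rows, so rows that do not move let the fingers close. It gives the time, the measured TCP pose, the force and the opening at its end, in the units of the state.
- r.state(): the state, without advancing time (a new reading comes with each control period).
- r.camera(name): name is "side" or "top" or "wrist"; returns a dict with "frame" (480x640x3 uint8, red, green, blue), "mtx" (3x3 intrinsics, pixels), "R" (3x3) and "t" (3): a world point X has camera coordinates R X + t. Camera axes: x right, y down, z forward; pixel columns grow to the right and rows downward; lengths in mm; the calibration is good to about 2 mm. A picture is of the moment at which its call begins. There is no depth.
- r.close_job(): hands the job in, once; it reports no verdict.
The state is a dict: "time_s": time; "qpos": joint angles; "qd": joint speeds; "joint_efforts": joint torques, N m; "eef_pos": TCP position; "ee_rot": TCP orientation; "contact_force": force on the tool from outside, world axes, zero at the start; "torque": the same for the moment, N m; "gripper_width": opening from 0.0 (shut) to 1.0 (fully open).
Only numpy, scipy, OpenCV 4.12 (cv2) and the standard library are available. Lean on these libraries where they do the work, as an engineer would, in place of code of your own. Each camera call takes 0.05 s, during which the arm holds its last target.

### The job

Take the steel plate with the two side ears out of the rack, slide its ears slowly down into the two spring-clip slots of the bracket until its foot sits flat on the stop, bed it there with a downward push of about 10 N beyond what the sliding took, and let go so that it stays home. The stop is set to a different height each time, so feel for it; never press the stop with more than 30 N or jam the plate in the bracket with more than 60 N in all, and leave the plain plate and the other things as they are.

Things in the scene. Friction and masses are not known exactly. Their poses are not given: they have to be found in the camera images.
- plate: Eared steel shield plate, 0.38-0.52 kg, 8 mm thick throughout (x = thickness, y = width, z up). Panel 80 mm wide, z 0-70 mm; central grip tab 40 mm wide, z 70-105; an ear each side out to y +-52, z 25-45. Origin: middle of its foot (lower edge). Symmetric: fits either way round. Starts upright in either groove of the rack, foot 8 mm above the bench.
- blank: Plain steel plate in the rack's other groove: same panel, tab, sizes and axes as the eared plate but no ears. Must stay put.
- rack: Black plastic rack fixed to the bench, base 140 (x) by 86 (y) by 8 mm. Two grooves along y at x = +-37.5 mm, each 10 mm wide between cheeks 70 mm long, tops 38 mm above the bench. Origin: centre of its underside.
- bracket: Fixed steel bracket; origin on the bench midway between its two posts, z up. Base 10 mm thick, x -110 to +50, y +-75 mm. On the base a furnace can, 60 mm across, top at z = 69 mm, axis at x = -75. The seated plate's origin is within 2 mm of x = y = 0 here, its x axis along this x axis (either way round).
- mouth (a point): Point on the bracket midway between the two slots, level with the post tops (100 mm above the bench); axes as the bracket. Each post has an open-topped slot facing the other post: 10.5 mm wide, from the clip wall at x = -6.5 to the plain wall at x = +4 mm; slot end walls at y = +-53.5, posts' inner sides at y = +-42 mm.
- clips (a point): Point midway between the two spring clips, 71 mm above the bench; axes as the bracket. Each is a round brass nose, 20 mm diameter, that stands 5 mm out of the clip wall (-x side); an ear pushes it back 2.5 mm against 1 to 2 N and is pressed on the plain wall. Sliding the plate past both takes up to about 9 N downward.
- rest: Foot of the adjustable stop between the posts (origin 10 mm above the bench, underside). It carries a dark shoe 24 by 44 mm on which the plate's foot must sit. The shoe is rigid; its top is anywhere from 28 to 44 mm above the bench and this pose does not tell it: find it by feel, below 10 mm/s (20 mm/s strikes it too hard). Pressing the stop means pressing this shoe.
- jar: Bystander: capped jar, 48 mm across, 65 mm high; origin under its centre.
- tweezers: Bystander: dark tweezers lying flat, 125 mm long along x, 4 mm thick; origin near the middle.
- crucible_tray: Bystander: white open tray 90 by 70 by 22 mm with small crucibles; origin under its centre.
Mind the look-alikes: they are no part of the job. Of the things that look like the bracket, the smaller one is meant. What is shaped like the plate but yellow is not meant.

How it is judged (in metres and radians):
On the way, in this order (a step that is already met when the one before it is completed fails the run):
1. the eared plate is lifted clear of the rack (z of plate in the frame of rack above 0.047 m), for 0.2 s.
2. with its ears in the slots the plate is pushed down on the stop with at least 8 N for 0.2 s (contact force between plate and rest above 8 N and horizontal distance between plate and bracket below 0.004 m and z of plate in the frame of bracket below 0.047 m and angle between the x axis of plate and the x axis of bracket, either way round below 0.07 rad), for 0.2 s.
At the end, for the whole second after the job is handed in: the eared plate stands at rest in the bracket with its foot resting on the stop (in contact: at least 0.05 N), centred within 4 mm, square within 0.07 rad, upright within 0.06 rad, and released (contact force between plate and rest above 0.05 N and horizontal distance between plate and bracket below 0.004 m and z of plate in the frame of bracket below 0.047 m and angle between the x axis of plate and the x axis of bracket, either way round below 0.07 rad and angle between plate's own z axis and vertical below 0.06 rad and linear speed of plate below 0.01 m/s); the robot touches nothing.
It fails at once if the plate is pressed on the bracket (posts, clips and stop together) with more than 60 N in all (contact force between plate and bracket above 60 N).
It fails at once if the stop is pressed with more than 30 N (contact force between plate and rest above 30 N).
It fails at once if the plain plate is moved by more than 10 mm (distance of blank from where it was at the start of the episode above 0.01 m).
It fails at once if the jar, the tweezers or the crucible tray is moved by more than 10 mm (distance of any of jar, tweezers, crucible_tray from where it was at the start of the episode above 0.01 m).
It also fails if it takes over 50 s, if anything falls off the work surface, if the arm or the gripper's body presses on something with over 40 N, if the wrist force passes 120 N, or if a joint passes its speed limit or range.

## Working session

There is one attempt and no reset: what is moved stays moved. The work goes in short steps, Python scripts to look and compute and a shell command to move; the robot and the scene stay as the last step left them, time stands still between calls to the robot, and variables do not carry over. Pictures are saved under pics/ and viewed, and the job is handed in when it is done.

```bash
mkdir -p pics; ls
python3 - <<'E'
from plant import r
import cv2,numpy as np,pickle
s=r.state();print(s)
d={}
for n in("side","top","wrist"):
    c=r.camera(n);d[n]=c;cv2.imwrite(f"pics/{n}0.png",c["frame"][:,:,::-1])
    R=np.array(c["R"]);print(n,(-R.T@np.array(c["t"])).round(1),np.array(c["mtx"]).round(1).tolist(),R.round(3).tolist())
pickle.dump(d,open("cams0.pkl","wb"))
E
```

```text
pics
{'time_s': 0.0, 'qpos': array([ 1.07452039e+00,  5.28471700e-01,  1.43396115e+00, -8.06570699e-06,
        1.18138547e+00, -1.78534457e-01]), 'qd': array([ 1.55320405e-04, -1.18543477e-03, -5.15515633e-05,  3.43697455e-05,
        8.85098948e-04, -1.77441256e-03]), 'joint_efforts': array([-7.84792846e-04, -4.42355061e+01, -1.78017300e+01, -7.29632802e-05,
        8.43952439e-03, -4.27057643e-06]), 'eef_pos': array([194.89805772, 593.05116147, 230.31150729]), 'ee_rot': array([ 1.58201653e-01,  9.87406197e-01, -1.05132356e-03, -3.64873342e-04]), 'contact_force': array([-0.30523279,  0.12429528, -0.35243293]), 'torque': array([ 0.04574291, -0.01156817, -0.04073758]), 'gripper_width': 0.9977051838738101}
side [290.1 467.7 710.4] [[449.3, 0.0, 316.7], [0.0, 449.3, 242.2], [0.0, 0.0, 1.0]] [[-0.758, -0.652, -0.014], [-0.498, 0.593, -0.633], [0.421, -0.473, -0.774]]
top [ 533.3   83.1 1018.2] [[549.3, 0.0, 308.5], [0.0, 549.3, 235.0], [0.0, 0.0, 1.0]] [[-0.027, -1.0, -0.003], [-0.994, 0.027, -0.106], [0.106, 0.0, -0.994]]
wrist [129.5 615.7 373. ] [[415.8, 0.0, 314.3], [0.0, 415.8, 243.8], [0.0, 0.0, 1.0]] [[0.312, 0.95, -0.003], [0.915, -0.299, 0.271], [0.256, -0.087, -0.963]]
```

View pics/side0.png

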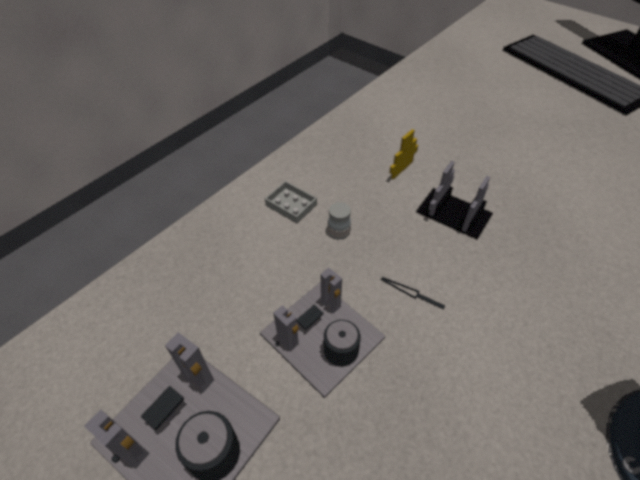

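View pics/top0.png

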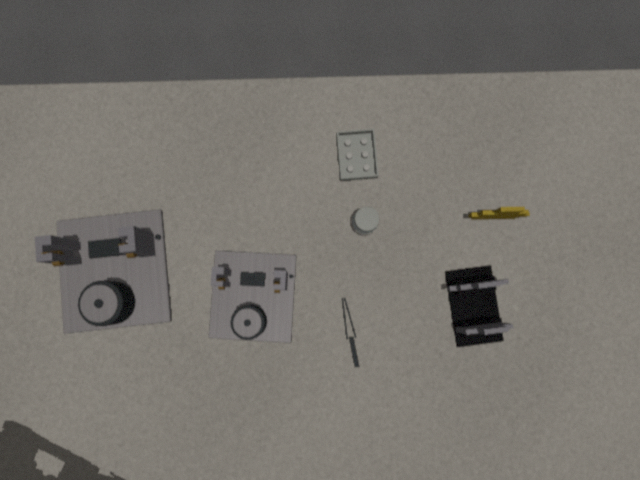

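View pics/wrist0.png

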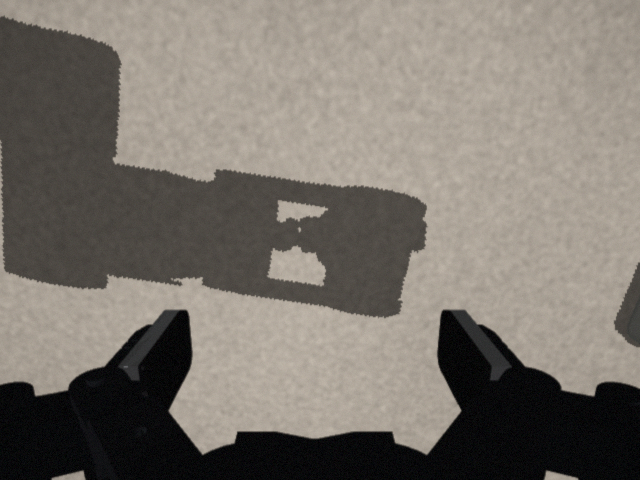

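The small bracket in the top view is at about (253,298). The larger look-alike is at (113,270). The rack is at (474,306) with two steel plates, and the yellow plate at (498,213) is a decoy. I'll enlarge these areas.

Run:
```python
import pickle,cv2,numpy as np
d=pickle.load(open("cams0.pkl","rb"))
t=d["top"]["frame"][:,:,::-1];s=d["side"]["frame"][:,:,::-1]
g=lambda im,x,y,w,h,k:cv2.resize(np.clip(im[y:y+h,x:x+w].astype(float)*1.5,0,255).astype(np.uint8),(w*k,h*k),interpolation=cv2.INTER_CUBIC)
a=g(t,430,250,100,100,4);b=g(s,400,145,100,100,4)
cv2.imwrite("pics/rackcrop.png",np.hstack([a,b]))
a=g(t,205,240,100,110,4);b=g(s,255,260,100,110,4)
b=g(s,255,260,100,110,4)
cv2.imwrite("pics/brcrop.png",np.hstack([a,b]))
```

```text
(no output)
```

View pics/rackcrop.png

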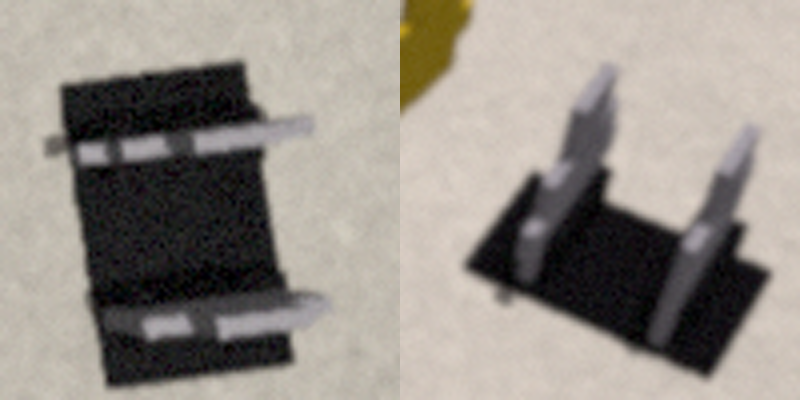

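View pics/brcrop.png

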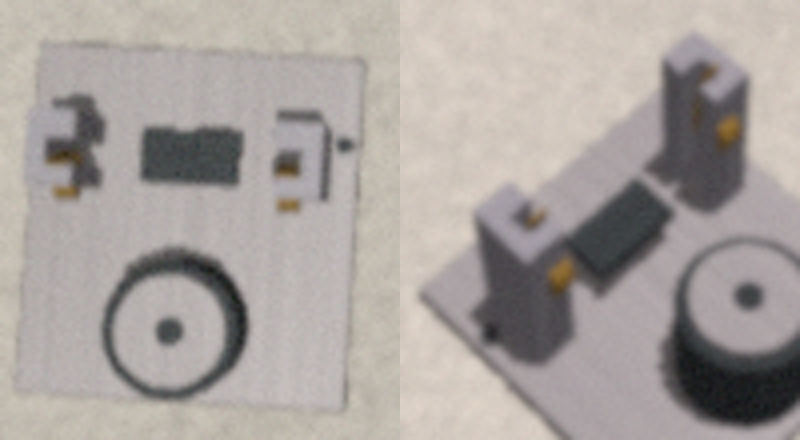

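The eared plate is the upper one in the top view, tab near (490,283). In both crops it shows an extra ear step at its left end; the lower plate at about (483,327) has no ear step, so it is the blank. Next I measure the rack and bracket poses.

```bash
cat > h.py <<'E'
import numpy as np,cv2
def ray(c,u,v,z):
    K=np.array(c["mtx"]);R=np.array(c["R"]);t=np.array(c["t"])
    o=-R.T@t;d=R.T@np.linalg.inv(K)@np.array([u,v,1.0])
    return o+d*(z-o[2])/d[2]
def proj(c,X):
    K=np.array(c["mtx"]);p=K@(np.array(c["R"])@np.array(X)+np.array(c["t"]));return p[:2]/p[2]
E
python3 - <<'E'
import pickle,cv2,numpy as np
from h import *
d=pickle.load(open("cams0.pkl","rb"))
c=d["top"];f=c["frame"];hsv=cv2.cvtColor(f,cv2.COLOR_RGB2HSV)
# rack: black
m=(f.max(2)<35).astype(np.uint8)
m[:, :430]=0;m[:, 530:]=0;m[:250]=0;m[360:]=0
q=np.argwhere(m)[:,::-1].astype(np.float32)
rect=cv2.minAreaRect(cv2.convexHull(q));print("rack px",rect)
P=np.array([ray(c,*p,8)[:2] for p in cv2.boxPoints(rect)]);print(P.round(1),P.mean(0),np.linalg.norm(P-np.roll(P,-1,0),axis=1))
for i in range(2):
    e=P[(i+1)%4]-P[i];print("edge ang",np.degrees(np.arctan2(e[1],e[0])))
# bracket base: crop colors
print(f[340,220],f[330,290],f[360,250],f[255,230])
E
```

```text
rack px ((473.88262939453125, 305.673828125), (75.55797576904297, 47.21001052856445), 81.15818786621094)
[[ 566.1 -164.6]
 [ 577.1 -250.9]
 [ 441.5 -263.5]
 [ 430.8 -178.4]] [ 503.86123963 -214.36757027] [ 87.00103993 136.15974896  85.75724987 135.97202572]
edge ang -82.74552369051649
edge ang -174.68795939803826
[131 126 119] [121 115 115] [126 123 115] [118 114 114]
```

Run:
```python
import pickle,cv2,numpy as np
from h import *
from scipy.spatial.transform import Rotation as Ro
d=pickle.load(open("cams0.pkl","rb"))
c=d["top"]
P=np.array([ray(c,u,v,10)[:2] for u,v in [(215,250.5),(295.5,255),(291,342.5),(208.8,337.5)]])
print(P.round(1),P.mean(0))
for i in range(4):
    e=P[(i+1)%4]-P[i];print(np.linalg.norm(e),np.degrees(np.arctan2(e[1],e[0])))
T=Ro.from_quat([ 1.58201653e-01,9.87406197e-01,-1.05132356e-03,-3.64873342e-04]);print(T.as_matrix().round(3))
w=d["wrist"];o=-np.array(w["R"]).T@np.array(w["t"])
print("cam in tool",T.inv().apply(o-np.array([194.9,593.05,230.3])),"cam axes in tool",(np.array(w["R"])@T.as_matrix()).round(3).tolist())
for u,v in [(0,0),(640,0),(640,480),(0,480),(320,240)]: print(T.inv().apply(ray(w,u,v,0)-np.array([194.9,593.05,0]))[:2])
```

```text
[[616.9 256.4]
 [604.5 108.4]
 [446.3 120.4]
 [459.2 269. ]] [531.71576717 188.52103662]
148.49865116594444 -94.75605293711972
158.7017960174648 175.66571645865153
149.1701349424672 85.04891728662172
158.19051783128546 -4.575818802949953
[[-0.95   0.312 -0.001]
 [ 0.312  0.95  -0.002]
 [ 0.    -0.002 -1.   ]]
cam in tool [  69.29533929    0.73328079 -142.64819235] cam axes in tool [[0.001, 1.0, 0.001], [-0.963, 0.001, -0.271], [-0.271, -0.0, 0.963]]
[ 167.02609211 -251.97430542]
[166.96954778 259.89088156]
[-306.2810709  360.2704739]
[-308.76966168 -349.17144951]
[-31.87804177   5.31742196]
```

```bash
cat > plan.py <<'E'
import sys,numpy as np
from scipy.spatial.transform import Rotation as Ro
from plant import r
# target x y z, yaw (deg) of tool y in world, max mm per row
x,y,z,yaw=map(float,sys.argv[1:5]);mx=float(sys.argv[5]) if len(sys.argv)>5 else 60
s=r.state();p=np.array(s["eef_pos"]);T=Ro.from_quat(s["ee_rot"])
a=np.radians(yaw);Y=np.array([np.cos(a),np.sin(a),0]);Z=np.array([0,0,-1.]);X=np.cross(Y,Z)
G=Ro.from_matrix(np.stack([X,Y,Z],1));g=np.array([x,y,z])
d=g-p;w=(T.inv()*G).as_rotvec()
n=int(max(1,np.ceil(np.linalg.norm(d)/mx),np.ceil(np.linalg.norm(w)/0.18)))
print("t",round(s["time_s"],2),"pos",p.round(1),"d",d.round(1),"rot",w.round(3),"F",np.round(s["contact_force"],1),"gw",round(s["gripper_width"],3),"n",n)
for i in range(min(n,5)):
    Ti=T*Ro.from_rotvec(w*i/n);sh=Ti.inv().apply(d/n)/10;k=w/n
    print(dict(zip(["tx","ty","tz"],sh.round(3))),k.round(4))
E
python3 plan.py 560 210 300 -4.7
```

```text
t 0.15 pos [195.  593.2 230.6] d [ 365.  -383.2   69.4] rot [-2.000e-03  1.000e-03  1.335e+00] F [ 0.  -0.2 -0.4] gw 1.001 n 9
{'tx': np.float64(-5.183), 'ty': np.float64(-2.779), 'tz': np.float64(-0.769)} [-2.000e-04  1.000e-04  1.483e-01]
{'tx': np.float64(-5.537), 'ty': np.float64(-1.982), 'tz': np.float64(-0.77)} [-2.000e-04  1.000e-04  1.483e-01]
{'tx': np.float64(-5.769), 'ty': np.float64(-1.142), 'tz': np.float64(-0.77)} [-2.000e-04  1.000e-04  1.483e-01]
{'tx': np.float64(-5.874), 'ty': np.float64(-0.277), 'tz': np.float64(-0.771)} [-2.000e-04  1.000e-04  1.483e-01]
{'tx': np.float64(-5.85), 'ty': np.float64(0.594), 'tz': np.float64(-0.772)} [-2.000e-04  1.000e-04  1.483e-01]
```

```bash
python3 -m handwheel '[{"gripper":1,"tx":-5.18,"ty":-2.78,"tz":-0.77,"az":0.148},{"gripper":1,"tx":-5.54,"ty":-1.98,"tz":-0.77,"az":0.148},{"gripper":1,"tx":-5.77,"ty":-1.14,"tz":-0.77,"az":0.148},{"gripper":1,"tx":-5.87,"ty":-0.28,"tz":-0.77,"az":0.148},{"gripper":1,"tx":-5.85,"ty":0.6,"tz":-0.77,"az":0.148}]' 60; python3 plan.py 560 210 300 -4.7
```

```text
t 0.15 pos [195.  593.2 230.6] d [ 365.  -383.2   69.4] rot [-2.000e-03  1.000e-03  1.335e+00] F [ 0.  -0.2 -0.4] gw 1.001 n 9
{'tx': np.float64(-5.183), 'ty': np.float64(-2.779), 'tz': np.float64(-0.769)} [-2.000e-04  1.000e-04  1.483e-01]
{'tx': np.float64(-5.537), 'ty': np.float64(-1.982), 'tz': np.float64(-0.77)} [-2.000e-04  1.000e-04  1.483e-01]
{'tx': np.float64(-5.769), 'ty': np.float64(-1.142), 'tz': np.float64(-0.77)} [-2.000e-04  1.000e-04  1.483e-01]
{'tx': np.float64(-5.874), 'ty': np.float64(-0.277), 'tz': np.float64(-0.771)} [-2.000e-04  1.000e-04  1.483e-01]
{'tx': np.float64(-5.85), 'ty': np.float64(0.594), 'tz': np.float64(-0.772)} [-2.000e-04  1.000e-04  1.483e-01]$[0]: bad value
```

```bash
python3 -m handwheel '[{"gripper":1.0,"tx":-5.18,"ty":-2.78,"tz":-0.77,"ax":0.0,"ay":0.0,"az":0.148},{"gripper":1.0,"tx":-5.54,"ty":-1.98,"tz":-0.77,"ax":0.0,"ay":0.0,"az":0.148},{"gripper":1.0,"tx":-5.77,"ty":-1.14,"tz":-0.77,"ax":0.0,"ay":0.0,"az":0.148},{"gripper":1.0,"tx":-5.87,"ty":-0.28,"tz":-0.77,"ax":0.0,"ay":0.0,"az":0.148},{"gripper":1.0,"tx":-5.85,"ty":0.6,"tz":-0.77,"ax":0.0,"ay":0.0,"az":0.148}]' 60; python3 plan.py 560 210 300 -4.7
```

```text
time_s: 0.78
eef_pos: [398.4, 376.2, 267.7]
ee_rot: [0.511, 0.86, -0.002, -0.0]
contact_force: [0.5, 0.2, -0.2]
gripper_width: 0.999
t 0.78 pos [398.4 376.2 267.7] d [ 161.6 -166.2   32.3] rot [-0.003  0.002  0.581] F [ 0.5  0.2 -0.2] gw 0.999 n 4
{'tx': np.float64(-5.582), 'ty': np.float64(1.558), 'tz': np.float64(-0.806)} [-0.0008  0.0005  0.1452]
{'tx': np.float64(-5.298), 'ty': np.float64(2.35), 'tz': np.float64(-0.807)} [-0.0008  0.0005  0.1452]
{'tx': np.float64(-4.902), 'ty': np.float64(3.092), 'tz': np.float64(-0.808)} [-0.0008  0.0005  0.1452]
{'tx': np.float64(-4.402), 'ty': np.float64(3.769), 'tz': np.float64(-0.808)} [-0.0008  0.0005  0.1452]
```

All keys are needed in each row; the motion tracks well.

```bash
python3 -m handwheel '[{"gripper":1.0,"tx":-5.58,"ty":1.56,"tz":-0.8,"ax":0.0,"ay":0.0,"az":0.145},{"gripper":1.0,"tx":-5.3,"ty":2.35,"tz":-0.8,"ax":0.0,"ay":0.0,"az":0.145},{"gripper":1.0,"tx":-4.9,"ty":3.09,"tz":-0.8,"ax":0.0,"ay":0.0,"az":0.145},{"gripper":1.0,"tx":-4.4,"ty":3.77,"tz":-0.8,"ax":0.0,"ay":0.0,"az":0.145},{"gripper":1.0,"tx":0.0,"ty":0.0,"tz":0.0,"ax":0.0,"ay":0.0,"az":0.0}]'
python3 - <<'E'
from plant import r
import cv2,pickle
c=r.camera("wrist");s=r.state();pickle.dump((c,s),open("w1.pkl","wb"));cv2.imwrite("pics/w1.png",c["frame"][:,:,::-1]);print(s["eef_pos"])
E
python3 plan.py 541 -170 300 5.5
```

```text
time_s: 1.4
eef_pos: [566.1, 199.0, 300.1]
ee_rot: [0.744, 0.668, -0.001, 0.001]
contact_force: [-0.8, 0.5, 0.7]
gripper_width: 0.998
[563.98527019 200.46759036 299.56708261]
t 1.45 pos [564.  200.5 299.6] d [ -23.  -370.5    0.4] rot [-0.004  0.002 -0.201] F [-0.6  0.1  0.2] gw 1.002 n 7
{'tx': np.float64(-5.298), 'ty': np.float64(0.229), 'tz': np.float64(0.007)} [-0.0006  0.0003 -0.0287]
{'tx': np.float64(-5.302), 'ty': np.float64(0.077), 'tz': np.float64(0.005)} [-0.0006  0.0003 -0.0287]
{'tx': np.float64(-5.302), 'ty': np.float64(-0.075), 'tz': np.float64(0.004)} [-0.0006  0.0003 -0.0287]
{'tx': np.float64(-5.298), 'ty': np.float64(-0.228), 'tz': np.float64(0.002)} [-0.0006  0.0003 -0.0287]
{'tx': np.float64(-5.289), 'ty': np.float64(-0.38), 'tz': np.float64(-0.0)} [-0.0006  0.0003 -0.0287]
```

View pics/w1.png

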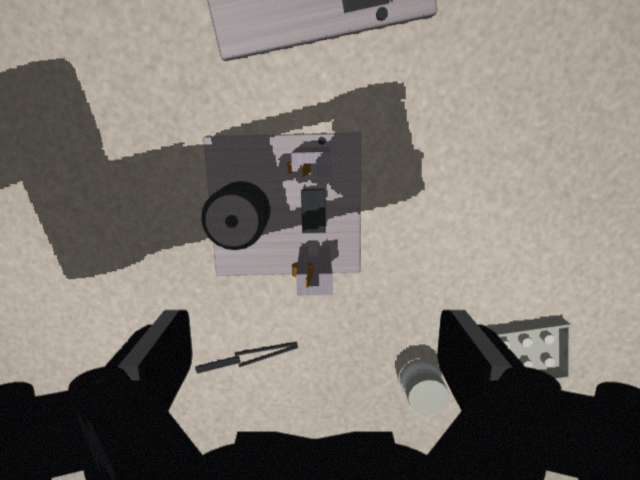

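Run:
```python
import pickle,cv2,numpy as np
c,s=pickle.load(open("w1.pkl","rb"));t=c["frame"][:,:,::-1]
g=lambda im,x,y,w,h,k:cv2.resize(np.clip(im[y:y+h,x:x+w].astype(float)*1.8,0,255).astype(np.uint8),(w*k,h*k),interpolation=cv2.INTER_CUBIC)
cv2.imwrite("pics/w1c.png",np.hstack([g(t,280,135,50,60,8),g(t,280,240,60,60,6)[:,:].copy() if 0 else cv2.copyMakeBorder(g(t,285,245,50,60,8),0,0,0,0,cv2.BORDER_CONSTANT)]))
```

```text
(no output)
```

View pics/w1c.png

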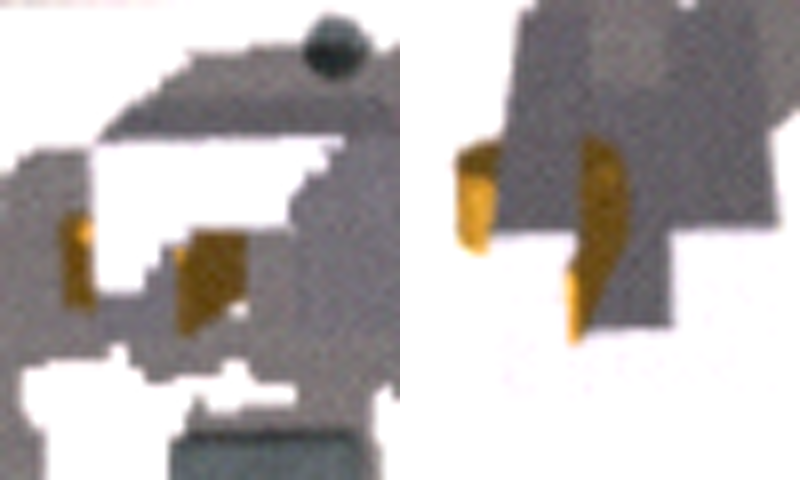

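Run:
```python
import pickle,cv2,numpy as np
c,s=pickle.load(open("w1.pkl","rb"));t=c["frame"][:,:,::-1]
def g(im,x,y,w,h,k,a,b): return cv2.resize(np.clip((im[y:y+h,x:x+w].astype(float)-a)*255/(b-a),0,255).astype(np.uint8),(w*k,h*k),interpolation=cv2.INTER_CUBIC)
cv2.imwrite("pics/w1d.png",np.hstack([g(t,285,145,40,40,10,20,110),g(t,295,258,40,40,10,20,200)]))
```

```text
(no output)
```

View pics/w1d.png

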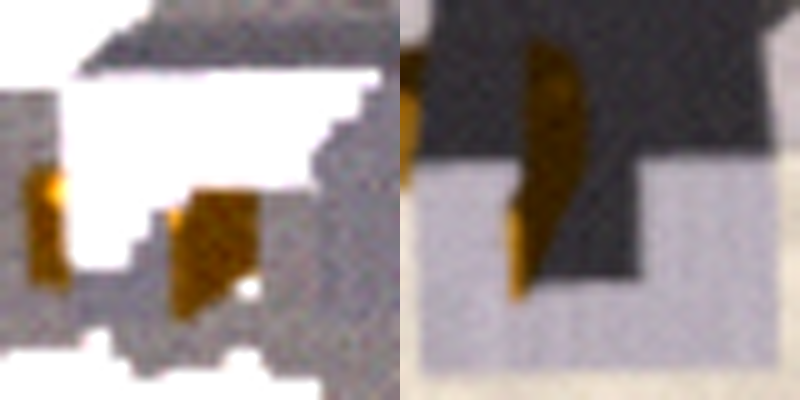

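Run:
```python
import pickle,numpy as np
from h import *
c,s=pickle.load(open("w1.pkl","rb"))
f=lambda u,v:ray(c,u,v,100)[:2]
L={k:f(*p) for k,p in dict(upL=(302,165),upPostL=(291,165),loL=(306.7,280),loR=(318.8,280),loPL=(296.8,280),loPR=(332.6,280),upEnd=(308,163.8),loEnd=(313,286)).items()}
for k,v in L.items():print(k,v.round(1))
for a,b in(("loL","upL"),("loPL","upPostL")):
    e=L[b]-L[a];print(np.degrees(np.arctan2(e[1],e[0]))-90)
# base corners z=10
C=[ray(c,*p,10)[:2] for p in [(207,136),(360,131),(360,272),(217,276)]]
print(np.round(C,1),np.mean(C,0))
for i in range(4):
    e=C[(i+1)%4]-C[i];print(np.linalg.norm(e).round(1),np.degrees(np.arctan2(e[1],e[0])).round(2))
```

```text
upL [559.5 238.6]
upPostL [550.6 239.5]
loL [552.2 139.2]
loR [562.7 138. ]
loPL [543.5 140.1]
loPR [574.8 136.7]
upEnd [564.5 239. ]
loEnd [557.1 133. ]
-4.228914594653844
-4.089332589377506
[[464.1 269.6]
 [617.7 258. ]
 [606.1 108.3]
 [448.5 120.5]] [534.10601071 189.08037101]
154.0 -4.33
150.1 -94.41
158.1 175.59
149.9 84.03
```

```bash
python3 -m handwheel '[{"gripper":1.0,"tx":-5.4,"ty":0.23,"tz":0.0,"ax":0.0,"ay":0.0,"az":-0.025},{"gripper":1.0,"tx":-5.4,"ty":0.08,"tz":0.0,"ax":0.0,"ay":0.0,"az":-0.025},{"gripper":1.0,"tx":-5.4,"ty":-0.08,"tz":0.0,"ax":0.0,"ay":0.0,"az":-0.025},{"gripper":1.0,"tx":-5.4,"ty":-0.23,"tz":0.0,"ax":0.0,"ay":0.0,"az":-0.025},{"gripper":1.0,"tx":-5.4,"ty":-0.38,"tz":0.0,"ax":0.0,"ay":0.0,"az":-0.025}]'; python3 plan.py 535 -180 300 5.5
```

```text
time_s: 2.08
eef_pos: [542.2, -65.3, 297.4]
ee_rot: [0.691, 0.722, -0.003, -0.004]
contact_force: [0.4, -1.0, -0.4]
gripper_width: 0.997
t 2.08 pos [542.2 -65.3 297.4] d [  -7.2 -114.7    2.6] rot [-0.01  -0.003 -0.052] F [ 0.4 -1.  -0.4] gw 0.997 n 2
{'tx': np.float64(-5.713), 'ty': np.float64(-0.616), 'tz': np.float64(-0.14)} [-0.0052 -0.0014 -0.026 ]
{'tx': np.float64(-5.695), 'ty': np.float64(-0.763), 'tz': np.float64(-0.136)} [-0.0052 -0.0014 -0.026 ]
```

```bash
python3 -m handwheel '[{"gripper":1.0,"tx":-5.7,"ty":-0.62,"tz":-0.1,"ax":-0.005,"ay":0.0,"az":-0.026},{"gripper":1.0,"tx":-5.7,"ty":-0.7,"tz":-0.1,"ax":-0.005,"ay":0.0,"az":-0.026},{"gripper":1.0,"tx":0.0,"ty":0.0,"tz":0.0,"ax":0.0,"ay":0.0,"az":0.0},{"gripper":1.0,"tx":0.0,"ty":0.0,"tz":0.0,"ax":0.0,"ay":0.0,"az":0.0}]'
python3 - <<'E'
from plant import r
import cv2,pickle
c=r.camera("wrist");s=r.state();pickle.dump((c,s),open("w2.pkl","wb"));cv2.imwrite("pics/w2.png",c["frame"][:,:,::-1]);print(s["eef_pos"])
E
```

```text
time_s: 2.58
eef_pos: [533.0, -179.5, 297.4]
ee_rot: [0.67, 0.742, 0.001, -0.004]
contact_force: [0.9, 0.9, -0.0]
gripper_width: 1.0
[ 533.16826408 -179.48685719  297.4893266 ]
```

View pics/w2.png

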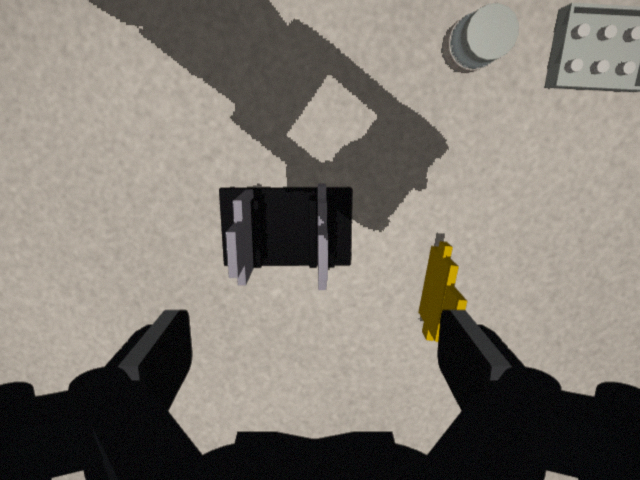

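Run:
```python
import pickle,cv2,numpy as np
c,s=pickle.load(open("w2.pkl","rb"));t=c["frame"][:,:,::-1]
def g(im,x,y,w,h,k,a,b): return cv2.resize(np.clip((im[y:y+h,x:x+w].astype(float)-a)*255/(b-a),0,255).astype(np.uint8),(w*k,h*k),interpolation=cv2.INTER_CUBIC)
cv2.imwrite("pics/w2c.png",np.hstack([g(t,215,178,50,120,5,5,190),g(t,298,178,50,120,5,5,190)]))
```

```text
(no output)
```

View pics/w2c.png

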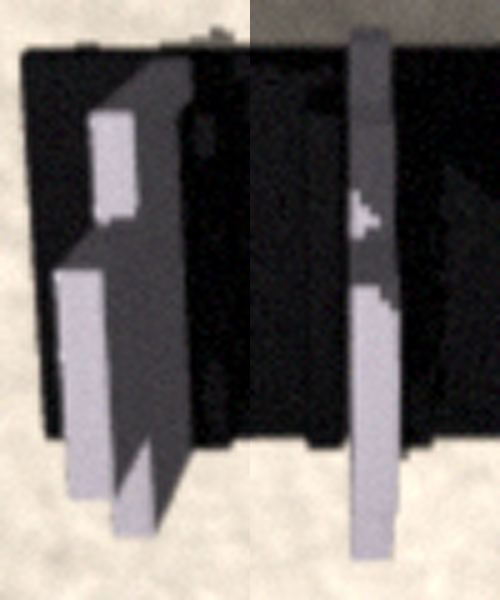

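Run:
```python
import pickle,numpy as np
from h import *
c,s=pickle.load(open("w2.pkl","rb"))
k=lambda u,v:(298+(u-250)/5,178+v/5)
T=lambda u,v,z:ray(c,*k(u,v),z)[:2].round(1)
print("ear + bottom z33",T(370,28,33),"z53",T(370,42,53),"ear - z53",T(372,560,53))
print("tab L/R edge z113 at v=300,480", T(351,300,113),T(398,300,113),T(352,480,113),T(400,480,113))
print("panel top z78 near v 110:",T(350,130,78),T(392,130,78))
kb=lambda u,v,z:ray(c,215+u/5,178+v/5,z)[:2].round(1)
print("blank tab corners",kb(55,270,113),kb(102,270,113),kb(110,497,113),kb(67,499,113))
print("blank panel lower end z78",kb(115,535,78),kb(155,535,78), "upper panel",kb(90,112,78),kb(135,112,78))
print("rack base corners z8",[kb(*p,8) for p in [(22,50),(42,437)]])
print("rack base r",[ray(c,*p,8)[:2].round(1) for p in [(351.5,187.5),(352,266)]])
```

```text
ear + bottom z33 [ 537.4 -161.2] z53 [ 537.1 -161.4] ear - z53 [ 548.6 -263.9]
tab L/R edge z113 at v=300,480 [ 536.8 -195.7] [ 544.4 -194.9] [ 540.2 -226.4] [ 548.2 -225.6]
panel top z78 near v 110: [ 534.5 -173.9] [ 541.9 -173.2]
blank tab corners [ 461.9 -198.4] [ 469.5 -197.6] [ 472.9 -236.5] [ 465.8 -237.6]
blank panel lower end z78 [ 468.5 -257.3] [ 475.9 -256.5] upper panel [ 459.9 -178.4] [ 467.8 -177.6]
rack base corners z8 [array([ 432.3, -179.8]), array([ 440.3, -264.2])]
rack base r [array([ 569. , -165.2]), array([ 580.3, -250.3])]
```

The right plate (tab near px (323,235)) has ears overhanging both ends, about 103 mm end to end. The left plate (238,240) shows only panel and tab, so it is the blank. I take the right one: centre (542.9,-212.3), yaw 6.2°.

```bash
python3 plan.py 542.9 -212.3 140 6.2 55
```

```text
t 2.62 pos [ 533.2 -179.5  297.5] d [   9.7  -32.8 -157.5] rot [-0.003 -0.007 -0.006] F [0.4 0.2 0.6] gw 1.004 n 3
{'tx': np.float64(-1.156), 'ty': np.float64(0.229), 'tz': np.float64(5.241)} [-0.0011 -0.0022 -0.0019]
{'tx': np.float64(-1.145), 'ty': np.float64(0.221), 'tz': np.float64(5.244)} [-0.0011 -0.0022 -0.0019]
{'tx': np.float64(-1.134), 'ty': np.float64(0.212), 'tz': np.float64(5.247)} [-0.0011 -0.0022 -0.0019]
```

```bash
python3 -m handwheel '[{"gripper":0.6,"tx":-1.15,"ty":0.22,"tz":5.24,"ax":-0.001,"ay":-0.002,"az":-0.002},{"gripper":0.6,"tx":-1.15,"ty":0.22,"tz":5.24,"ax":-0.001,"ay":-0.002,"az":-0.002},{"gripper":0.6,"tx":-1.13,"ty":0.21,"tz":5.24,"ax":-0.001,"ay":-0.002,"az":-0.002},{"gripper":0.6,"tx":0.0,"ty":0.0,"tz":0.0,"ax":0.0,"ay":0.0,"az":0.0}]';python3 plan.py 542.9 -212.3 77 6.2 22;  python3 - <<'E'
from plant import r
import cv2,pickle
c=r.camera("wrist");s=r.state();pickle.dump((c,s),open("w3.pkl","wb"));cv2.imwrite("pics/w3.png",c["frame"][:,:,::-1]);print(s["eef_pos"])
E
```

```text
time_s: 3.12
eef_pos: [546.4, -204.5, 138.8]
ee_rot: [0.663, 0.749, 0.001, 0.002]
contact_force: [0.0, -0.1, 0.3]
gripper_width: 0.599
t 3.12 pos [ 546.4 -204.5  138.8] d [ -3.5  -7.8 -61.8] rot [0.004 0.    0.013] F [ 0.  -0.1  0.3] gw 0.599 n 3
{'tx': np.float64(-0.242), 'ty': np.float64(-0.154), 'tz': np.float64(2.059)} [0.0013 0.0002 0.0043]
{'tx': np.float64(-0.243), 'ty': np.float64(-0.15), 'tz': np.float64(2.059)} [0.0013 0.0002 0.0043]
{'tx': np.float64(-0.244), 'ty': np.float64(-0.146), 'tz': np.float64(2.06)} [0.0013 0.0002 0.0043]
[ 548.03045785 -205.19116461  141.41458449]
```

View pics/w3.png

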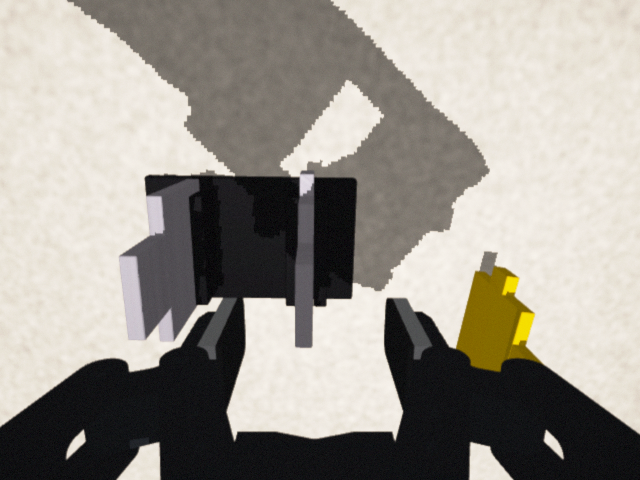

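```bash
python3 -m handwheel '[{"gripper":0.6,"tx":-0.65,"ty":-0.6,"tz":0.0,"ax":0.001,"ay":0.0,"az":0.01},{"gripper":0.6,"tx":0.0,"ty":0.0,"tz":0.0,"ax":0.0,"ay":0.0,"az":0.0},{"gripper":0.6,"tx":0.0,"ty":0.0,"tz":0.0,"ax":0.0,"ay":0.0,"az":0.0}]';python3 plan.py 542.9 -212.3 77 6.2 22
```

```text
time_s: 3.55
eef_pos: [545.9, -212.4, 148.2]
ee_rot: [0.666, 0.746, 0.003, 0.009]
contact_force: [-0.1, 0.5, 0.1]
gripper_width: 0.602
t 3.55 pos [ 545.9 -212.4  148.2] d [ -3.    0.1 -71.2] rot [0.016 0.01  0.006] F [-0.1  0.5  0.1] gw 0.602 n 4
{'tx': np.float64(0.029), 'ty': np.float64(-0.103), 'tz': np.float64(1.777)} [0.0041 0.0026 0.0014]
{'tx': np.float64(0.025), 'ty': np.float64(-0.096), 'tz': np.float64(1.778)} [0.0041 0.0026 0.0014]
{'tx': np.float64(0.02), 'ty': np.float64(-0.088), 'tz': np.float64(1.778)} [0.0041 0.0026 0.0014]
{'tx': np.float64(0.015), 'ty': np.float64(-0.081), 'tz': np.float64(1.779)} [0.0041 0.0026 0.0014]
```

```bash
python3 -m handwheel '[{"gripper":0.6,"tx":0.0,"ty":-0.1,"tz":1.5,"ax":0.005,"ay":0.003,"az":0.002},{"gripper":0.6,"tx":0.0,"ty":-0.1,"tz":1.5,"ax":0.005,"ay":0.003,"az":0.002},{"gripper":0.6,"tx":0.0,"ty":-0.1,"tz":1.5,"ax":0.005,"ay":0.003,"az":0.002},{"gripper":0.6,"tx":0.0,"ty":0.0,"tz":0.5,"ax":0.0,"ay":0.0,"az":0.0},{"gripper":0.6,"tx":0.0,"ty":0.0,"tz":0.0,"ax":0.0,"ay":0.0,"az":0.0}]';python3 plan.py 542.9 -212.3 77 6.2 22
```

```text
time_s: 4.18
eef_pos: [543.1, -213.1, 94.7]
ee_rot: [0.668, 0.744, -0.0, 0.0]
contact_force: [-0.1, 0.0, -0.0]
gripper_width: 0.601
t 4.17 pos [ 543.1 -213.1   94.7] d [ -0.2   0.8 -17.7] rot [ 0.     0.001 -0.001] F [-0.1  0.  -0. ] gw 0.601 n 1
{'tx': np.float64(0.083), 'ty': np.float64(-0.009), 'tz': np.float64(1.768)} [ 0.0001  0.0006 -0.0013]
```

```bash
python3 -m handwheel '[{"gripper":0.6,"tx":0.04,"ty":0.0,"tz":1.0,"ax":0.0,"ay":0.0,"az":0.0},{"gripper":0.6,"tx":0.04,"ty":0.0,"tz":0.6,"ax":0.0,"ay":0.0,"az":0.0},{"gripper":0.6,"tx":0.0,"ty":0.0,"tz":0.1,"ax":0.0,"ay":0.0,"az":0.0},{"gripper":0.6,"tx":0.0,"ty":0.0,"tz":0.0,"ax":0.0,"ay":0.0,"az":0.0}]';python3 - <<'E'
from plant import r
import cv2,pickle
c=r.camera("wrist");s=r.state();cv2.imwrite("pics/w4.png",c["frame"][:,:,::-1]);print(s["eef_pos"])
E
python3 plan.py 542.9 -212.3 77 6.2 22
```

```text
time_s: 4.68
eef_pos: [543.4, -212.5, 76.9]
ee_rot: [0.668, 0.744, -0.0, 0.001]
contact_force: [0.5, 0.1, 0.1]
gripper_width: 0.596
[ 543.42099042 -212.47233834   76.95194338]
t 4.72 pos [ 543.4 -212.5   77. ] d [-0.5  0.2  0. ] rot [ 0.001  0.001 -0.001] F [-0.2 -0.1  0.2] gw 0.597 n 1
{'tx': np.float64(0.023), 'ty': np.float64(-0.05), 'tz': np.float64(-0.005)} [ 0.001   0.0013 -0.0012]
```

View pics/w4.png

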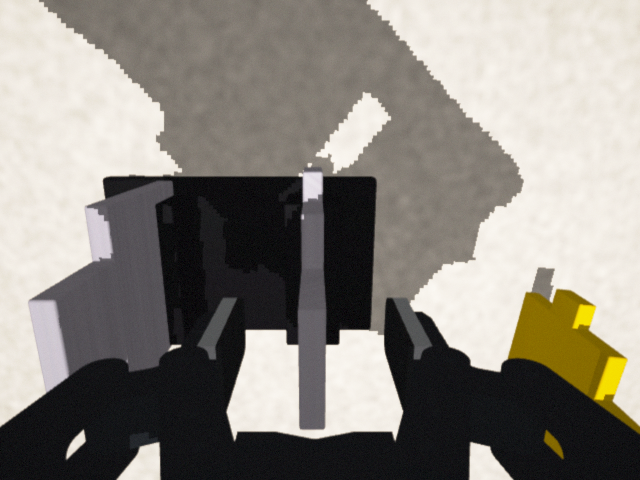

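The plate (col 313) is centred between the fingers (edges at 245 and 385). Closing now.

```bash
python3 -m handwheel '[{"gripper":0.0,"tx":0.0,"ty":0.0,"tz":0.0,"ax":0.0,"ay":0.0,"az":0.0},{"gripper":0.0,"tx":0.0,"ty":0.0,"tz":0.0,"ax":0.0,"ay":0.0,"az":0.0},{"gripper":0.0,"tx":0.0,"ty":0.0,"tz":0.0,"ax":0.0,"ay":0.0,"az":0.0},{"gripper":0.0,"tx":0.0,"ty":0.0,"tz":0.0,"ax":0.0,"ay":0.0,"az":0.0},{"gripper":0.0,"tx":0.0,"ty":0.0,"tz":0.0,"ax":0.0,"ay":0.0,"az":0.0}]' 70;python3 plan.py 542.9 -212.3 160 6.2 22
```

```text
time_s: 5.35
eef_pos: [543.6, -212.7, 77.7]
ee_rot: [0.668, 0.744, -0.0, 0.001]
contact_force: [0.0, 0.9, -0.2]
gripper_width: 0.086
t 5.35 pos [ 543.6 -212.7   77.7] d [-0.7  0.4 82.3] rot [ 0.002  0.002 -0.001] F [ 0.   0.9 -0.2] gw 0.086 n 4
{'tx': np.float64(0.007), 'ty': np.float64(-0.013), 'tz': np.float64(-2.058)} [ 0.0004  0.0005 -0.0003]
{'tx': np.float64(0.008), 'ty': np.float64(-0.014), 'tz': np.float64(-2.058)} [ 0.0004  0.0005 -0.0003]
{'tx': np.float64(0.009), 'ty': np.float64(-0.014), 'tz': np.float64(-2.058)} [ 0.0004  0.0005 -0.0003]
{'tx': np.float64(0.01), 'ty': np.float64(-0.015), 'tz': np.float64(-2.058)} [ 0.0004  0.0005 -0.0003]
```

```bash
python3 -m handwheel '[{"gripper":0.0,"tx":0.0,"ty":0.0,"tz":-0.6,"ax":0.0,"ay":0.0,"az":0.0},{"gripper":0.0,"tx":0.0,"ty":0.0,"tz":-1.2,"ax":0.0,"ay":0.0,"az":0.0},{"gripper":0.0,"tx":0.0,"ty":0.0,"tz":-1.5,"ax":0.0,"ay":0.0,"az":0.0},{"gripper":0.0,"tx":0.0,"ty":0.0,"tz":-1.5,"ax":0.0,"ay":0.0,"az":0.0},{"gripper":0.0,"tx":0.0,"ty":0.0,"tz":-1.5,"ax":0.0,"ay":0.0,"az":0.0}]';python3 plan.py 542.9 -212.3 230 6.2 22
```

```text
time_s: 5.98
eef_pos: [542.1, -211.5, 143.0]
ee_rot: [0.668, 0.744, -0.0, -0.001]
contact_force: [0.8, 0.0, -4.2]
gripper_width: 0.085
t 5.97 pos [ 542.1 -211.5  143. ] d [ 0.8 -0.8 87. ] rot [-0.002 -0.001 -0.001] F [ 0.8  0.  -4.2] gw 0.085 n 4
{'tx': np.float64(-0.019), 'ty': np.float64(0.014), 'tz': np.float64(-2.176)} [-0.0004 -0.0003 -0.0003]
{'tx': np.float64(-0.02), 'ty': np.float64(0.015), 'tz': np.float64(-2.176)} [-0.0004 -0.0003 -0.0003]
{'tx': np.float64(-0.02), 'ty': np.float64(0.016), 'tz': np.float64(-2.176)} [-0.0004 -0.0003 -0.0003]
{'tx': np.float64(-0.021), 'ty': np.float64(0.017), 'tz': np.float64(-2.176)} [-0.0004 -0.0003 -0.0003]
```

```bash
python3 -m handwheel '[{"gripper":0.0,"tx":0.0,"ty":0.0,"tz":-2.5,"ax":0.0,"ay":0.0,"az":0.0},{"gripper":0.0,"tx":0.0,"ty":0.0,"tz":-2.5,"ax":0.0,"ay":0.0,"az":0.0},{"gripper":0.0,"tx":1.0,"ty":0.0,"tz":-2.0,"ax":0.0,"ay":0.0,"az":0.0},{"gripper":0.0,"tx":2.5,"ty":0.0,"tz":-1.0,"ax":0.0,"ay":0.0,"az":0.0}]';python3 plan.py 561.5 186 230 -4.3 45
```

```text
time_s: 6.48
eef_pos: [538.8, -177.4, 229.7]
ee_rot: [0.669, 0.743, 0.0, 0.001]
contact_force: [-0.2, 0.4, -4.6]
gripper_width: 0.084
t 6.47 pos [ 538.8 -177.4  229.7] d [2.270e+01 3.634e+02 3.000e-01] rot [0.002 0.002 0.179] F [-0.2  0.4 -4.6] gw 0.084 n 9
{'tx': np.float64(3.99), 'ty': np.float64(0.671), 'tz': np.float64(-0.01)} [0.0003 0.0002 0.0199]
{'tx': np.float64(4.003), 'ty': np.float64(0.591), 'tz': np.float64(-0.009)} [0.0003 0.0002 0.0199]
{'tx': np.float64(4.013), 'ty': np.float64(0.511), 'tz': np.float64(-0.009)} [0.0003 0.0002 0.0199]
{'tx': np.float64(4.023), 'ty': np.float64(0.431), 'tz': np.float64(-0.008)} [0.0003 0.0002 0.0199]
{'tx': np.float64(4.031), 'ty': np.float64(0.351), 'tz': np.float64(-0.007)} [0.0003 0.0002 0.0199]
```

```bash
python3 -m handwheel '[{"gripper":0.0,"tx":4.0,"ty":0.67,"tz":0.0,"ax":0.0,"ay":0.0,"az":0.02},{"gripper":0.0,"tx":4.0,"ty":0.59,"tz":0.0,"ax":0.0,"ay":0.0,"az":0.02},{"gripper":0.0,"tx":4.0,"ty":0.51,"tz":0.0,"ax":0.0,"ay":0.0,"az":0.02},{"gripper":0.0,"tx":4.0,"ty":0.43,"tz":0.0,"ax":0.0,"ay":0.0,"az":0.02},{"gripper":0.0,"tx":4.0,"ty":0.35,"tz":0.0,"ax":0.0,"ay":0.0,"az":0.02}]';python3 plan.py 561.5 186 220 -4.3 45
```

```text
time_s: 7.1
eef_pos: [547.3, 35.1, 231.4]
ee_rot: [0.707, 0.707, 0.0, -0.0]
contact_force: [0.2, -0.5, -4.3]
gripper_width: 0.084
t 7.1 pos [547.3  35.1 231.4] d [ 14.2 150.9 -11.4] rot [ 0.    -0.001  0.075] F [ 0.2 -0.5 -4.3] gw 0.084 n 4
{'tx': np.float64(3.773), 'ty': np.float64(0.352), 'tz': np.float64(0.289)} [ 0.0001 -0.0002  0.0186]
{'tx': np.float64(3.779), 'ty': np.float64(0.282), 'tz': np.float64(0.288)} [ 0.0001 -0.0002  0.0186]
{'tx': np.float64(3.784), 'ty': np.float64(0.211), 'tz': np.float64(0.287)} [ 0.0001 -0.0002  0.0186]
{'tx': np.float64(3.787), 'ty': np.float64(0.141), 'tz': np.float64(0.287)} [ 0.0001 -0.0002  0.0186]
```

```bash
python3 -m handwheel '[{"gripper":0.0,"tx":3.0,"ty":0.35,"tz":0.0,"ax":0.0,"ay":0.0,"az":0.02},{"gripper":0.0,"tx":2.0,"ty":0.28,"tz":0.0,"ax":0.0,"ay":0.0,"az":0.02},{"gripper":0.0,"tx":0.0,"ty":0.2,"tz":0.0,"ax":0.0,"ay":0.0,"az":0.02},{"gripper":0.0,"tx":0.0,"ty":0.0,"tz":0.0,"ax":0.0,"ay":0.0,"az":0.01},{"gripper":0.0,"tx":0.0,"ty":0.0,"tz":0.0,"ax":0.0,"ay":0.0,"az":0.0}]';python3 - <<'E'
from plant import r
import cv2,pickle
c=r.camera("wrist");s=r.state();pickle.dump((c,s),open("w5.pkl","wb"));cv2.imwrite("pics/w5.png",c["frame"][:,:,::-1]);print(s["eef_pos"])
E
```

```text
time_s: 7.72
eef_pos: [549.8, 93.4, 231.2]
ee_rot: [0.73, 0.684, -0.002, -0.003]
contact_force: [-0.6, -0.8, -4.0]
gripper_width: 0.08
[549.88825841  93.27616198 231.24001729]
```

View pics/w5.png

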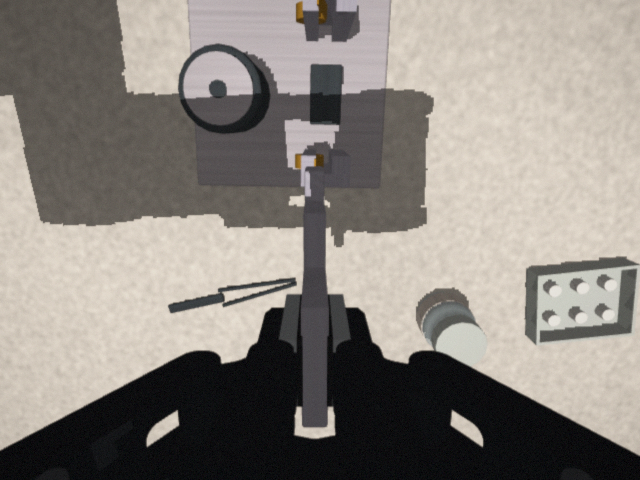

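Run:
```python
import pickle,cv2,numpy as np
c,s=pickle.load(open("w5.pkl","rb"));t=c["frame"][:,:,::-1]
def g(im,x,y,w,h,k,a,b): return cv2.resize(np.clip((im[y:y+h,x:x+w].astype(float)-a)*255/(b-a),0,255).astype(np.uint8),(w*k,h*k),interpolation=cv2.INTER_CUBIC)
cv2.imwrite("pics/w5c.png",np.hstack([g(t,285,0,80,50,5,10,180),g(t,285,140,80,100,5,10,180)[:250]]))
cv2.imwrite("pics/w5d.png",g(t,290,140,50,110,5,0,160))
```

```text
(no output)
```

View pics/w5c.png

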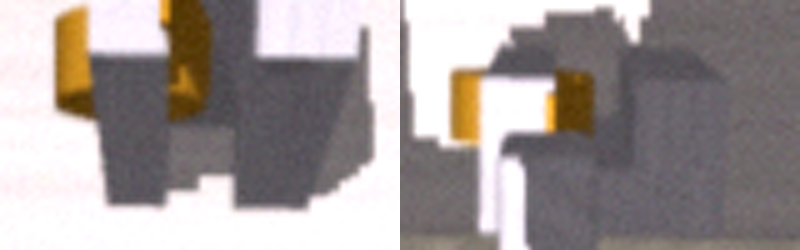

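View pics/w5d.png

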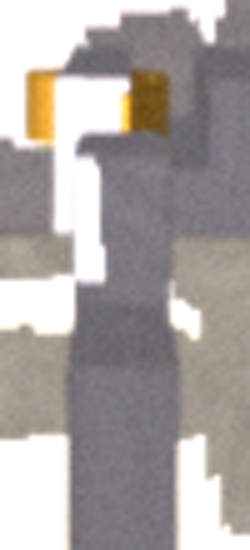

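Run:
```python
import pickle,numpy as np
from h import *
from scipy.spatial.transform import Rotation as Ro
c,s=pickle.load(open("w5.pkl","rb"))
f=lambda u,v:ray(c,u,v,100)[:2]
uL,uR=f(318.4,11),f(336.2,11.5);lL,lR=f(316,157),f(331.4,157);iu=f(310,11)
print(uL,uR,np.linalg.norm(uL-uR),lL,lR,np.linalg.norm(lL-lR))
for a,b in((lL,uL),(lR,uR)):
    e=b-a;print(np.degrees(np.arctan2(e[1],e[0]))-90)
print("post L", f(301,157),f(285+88/5,11))
T=Ro.from_quat(s["ee_rot"]);p=np.array(s["eef_pos"])
# plate in tool frame: ear outer end at plate y=52: foot z = tcp-69 ; ear top z45 -> tcp z-24
z0=p[2]-69
for nm,u,v,h in(("earL",290+75/5,140+155/5,45),("earR",290+172/5,140+155/5,45),("panL",290+70/5,140+360/5,70),("panR",290+178/5,140+360/5,70),("tabL",301.5,425,105),("tabR",328,425,105)):
    print(nm,T.inv().apply(ray(c,u,v,z0+h)-p).round(2))
```

```text
[559.6269215  228.40074785] [570.10980872 227.43750562] 10.527048964010305 [552.81656757 143.98508503] [562.74415251 143.34498419] 9.948199423468841
-4.612429046780392
-5.005756760548238
post L [543.14227817 144.60885415] [550.30551673 229.02080728]
earL [52.54 -4.33 24.12]
earR [52.56  3.37 24.07]
panL [41.04 -4.19 -0.9 ]
panR [41.05  3.29 -0.95]
tabL [-17.63  -4.46 -36.  ]
tabR [-17.58   3.58 -36.05]
```

```bash
python3 plan.py 561.7 185.3 175 -4.5 30
```

```text
t 7.78 pos [549.9  93.3 231.2] d [ 11.8  92.  -56.2] rot [-0.007 -0.002  0.013] F [-0.2 -0.5 -3.6] gw 0.086 n 4
{'tx': np.float64(2.313), 'ty': np.float64(0.153), 'tz': np.float64(1.409)} [-0.0017 -0.0004  0.0032]
{'tx': np.float64(2.314), 'ty': np.float64(0.143), 'tz': np.float64(1.408)} [-0.0017 -0.0004  0.0032]
{'tx': np.float64(2.315), 'ty': np.float64(0.133), 'tz': np.float64(1.408)} [-0.0017 -0.0004  0.0032]
{'tx': np.float64(2.316), 'ty': np.float64(0.124), 'tz': np.float64(1.407)} [-0.0017 -0.0004  0.0032]
```

```bash
python3 -m handwheel '[{"gripper":0.0,"tx":2.3,"ty":0.15,"tz":0.5,"ax":-0.002,"ay":0.0,"az":0.003},{"gripper":0.0,"tx":2.3,"ty":0.14,"tz":1.0,"ax":-0.002,"ay":0.0,"az":0.003},{"gripper":0.0,"tx":2.2,"ty":0.13,"tz":1.5,"ax":-0.002,"ay":0.0,"az":0.003},{"gripper":0.0,"tx":1.5,"ty":0.12,"tz":1.5,"ax":-0.002,"ay":0.0,"az":0.003},{"gripper":0.0,"tx":0.5,"ty":0.0,"tz":0.0,"ax":0.0,"ay":0.0,"az":0.0}]';python3 plan.py 561.7 185.3 175 -4.5 30
```

```text
time_s: 8.4
eef_pos: [563.0, 178.2, 185.1]
ee_rot: [0.737, 0.676, 0.001, 0.001]
contact_force: [-1.1, 0.5, -4.1]
gripper_width: 0.082
t 8.4 pos [563.  178.2 185.1] d [ -1.3   7.1 -10.1] rot [ 0.002 -0.    -0.007] F [-1.1  0.5 -4.1] gw 0.082 n 1
{'tx': np.float64(0.7), 'ty': np.float64(-0.19), 'tz': np.float64(1.014)} [ 0.0022 -0.0001 -0.0072]
```

```bash
python3 -m handwheel '[{"gripper":0.0,"tx":0.4,"ty":-0.1,"tz":0.4,"ax":0.001,"ay":0.0,"az":-0.004},{"gripper":0.0,"tx":0.3,"ty":-0.08,"tz":0.5,"ax":0.001,"ay":0.0,"az":-0.003},{"gripper":0.0,"tx":0.0,"ty":0.0,"tz":0.0,"ax":0.0,"ay":0.0,"az":0.0},{"gripper":0.0,"tx":0.0,"ty":0.0,"tz":0.0,"ax":0.0,"ay":0.0,"az":0.0}]';python3 plan.py 561.7 185.3 155 -4.5 30
```

```text
time_s: 8.9
eef_pos: [562.6, 184.2, 176.6]
ee_rot: [0.735, 0.678, 0.0, 0.001]
contact_force: [-0.2, 1.1, -3.2]
gripper_width: 0.081
t 8.9 pos [562.6 184.2 176.6] d [ -0.9   1.1 -21.6] rot [ 0.002  0.001 -0.001] F [-0.2  1.1 -3.2] gw 0.081 n 1
{'tx': np.float64(0.101), 'ty': np.float64(-0.099), 'tz': np.float64(2.164)} [ 0.0019  0.0005 -0.0009]
```

```bash
python3 -m handwheel '[{"gripper":0.0,"tx":0.05,"ty":-0.05,"tz":0.7,"ax":0.001,"ay":0.0,"az":0.0},{"gripper":0.0,"tx":0.05,"ty":-0.05,"tz":0.7,"ax":0.001,"ay":0.0,"az":0.0},{"gripper":0.0,"tx":0.0,"ty":0.0,"tz":0.2,"ax":0.0,"ay":0.0,"az":0.0},{"gripper":0.0,"tx":0.0,"ty":0.0,"tz":0.0,"ax":0.0,"ay":0.0,"az":0.0},{"gripper":0.0,"tx":0.0,"ty":0.0,"tz":0.0,"ax":0.0,"ay":0.0,"az":0.0}]';python3 - <<'E'
from plant import r
import cv2,pickle,numpy as np
c=r.camera("wrist");sd=r.camera("side");tp=r.camera("top");s=r.state();pickle.dump((c,sd,tp,s),open("w6.pkl","wb"));print(s["eef_pos"],s["contact_force"])
def g(im,x,y,w,h,k,a,b): return cv2.resize(np.clip((im[y:y+h,x:x+w].astype(float)-a)*255/(b-a),0,255).astype(np.uint8),(w*k,h*k),interpolation=cv2.INTER_CUBIC)
cv2.imwrite("pics/w6.png",np.hstack([g(c["frame"][:,:,::-1],260,100,110,150,4,0,180),cv2.resize(g(sd["frame"][:,:,::-1],255,230,90,150,4,0,200),(360,600))]))
E
```

```text
time_s: 9.52
eef_pos: [561.8, 184.9, 159.7]
ee_rot: [0.735, 0.678, -0.0, 0.0]
contact_force: [0.6, -0.6, -3.4]
gripper_width: 0.083
[561.83194367 184.92895511 159.82517866] [ 0.54037289 -0.44929367 -4.39782608]
```

View pics/w6.png

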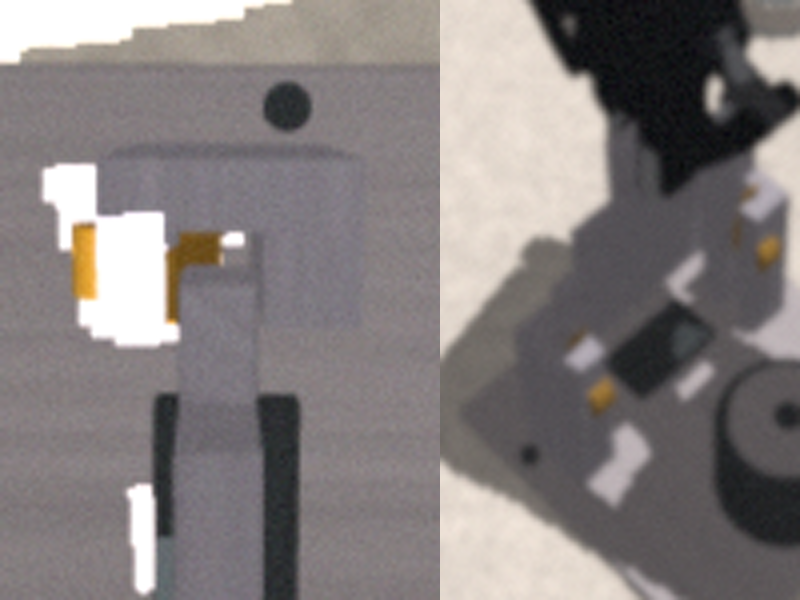

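```bash
python3 - <<'E'
import pickle,numpy as np
from h import *
from scipy.spatial.transform import Rotation as Ro
c,sd,tp,s=pickle.load(open("w6.pkl","rb"))
T=Ro.from_quat(s["ee_rot"]);p=np.array(s["eef_pos"])
f=lambda u,v,z:T.inv().apply(ray(c,260+u/4,100+v/4,z)-p).round(2)[:2]
fz=p[2]-69
print("endwall",f(215,232,100),"ear end bottom",f(218,263,fz+25),"top",f(218,285,fz+45))
print("slotL",f(168,280,100),"slotR",f(260,280,100),"earL",f(180,285,fz+45),"earR",f(257,285,fz+45),"postR",f(362,280,100),"postL",f(97,200,100))
# side view prediction: ears & slots; project to check
E
python3 - <<'E'
import pickle,cv2,numpy as np
c,sd,tp,s=pickle.load(open("w6.pkl","rb"))
def g(im,x,y,w,h,k,a,b): return cv2.resize(np.clip((im[y:y+h,x:x+w].astype(float)-a)*255/(b-a),0,255).astype(np.uint8),(w*k,h*k),interpolation=cv2.INTER_CUBIC)
cv2.imwrite("pics/w6s.png",np.hstack([g(sd["frame"][:,:,::-1],262,290,50,60,8,20,150),g(sd["frame"][:,:,::-1],310,260,45,60,8,20,150)]))
E
```

```text
endwall [54.89 -0.9 ] ear end bottom [52.66 -0.54] top [52.3  -0.55]
slotL [49.22 -6.55] slotR [49.22  4.51] earL [52.3  -4.31] earR [52.3   3.32] postR [49.23 16.78] postL [ 58.61 -14.91]
```

View pics/w6s.png

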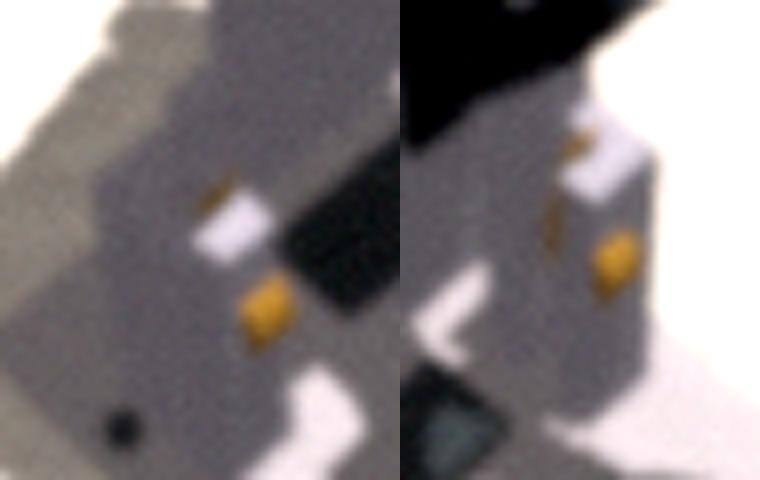

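Plate and slot agree to about 1 mm in the wrist view (ear centred at -0.5, slot at -1.0, end gap 2.3 instead of 1.5). I nudge by that and start going down.

```bash
python3 -m handwheel '[{"gripper":0.0,"tx":0.04,"ty":-0.03,"tz":0.3,"ax":0.0,"ay":0.0,"az":0.0},{"gripper":0.0,"tx":0.04,"ty":-0.03,"tz":0.3,"ax":0.0,"ay":0.0,"az":0.0},{"gripper":0.0,"tx":0.0,"ty":0.0,"tz":0.3,"ax":0.0,"ay":0.0,"az":0.0},{"gripper":0.0,"tx":0.0,"ty":0.0,"tz":0.1,"ax":0.0,"ay":0.0,"az":0.0},{"gripper":0.0,"tx":0.0,"ty":0.0,"tz":0.0,"ax":0.0,"ay":0.0,"az":0.0}]';python3 - <<'E'
from plant import r
import cv2,pickle,numpy as np
c=r.camera("wrist");s=r.state();pickle.dump((c,s),open("w7.pkl","wb"));print(s["eef_pos"],s["contact_force"])
def g(im,x,y,w,h,k,a,b): return cv2.resize(np.clip((im[y:y+h,x:x+w].astype(float)-a)*255/(b-a),0,255).astype(np.uint8),(w*k,h*k),interpolation=cv2.INTER_CUBIC)
cv2.imwrite("pics/w7.png",g(c["frame"][:,:,::-1],260,110,110,100,6,0,140))
E
python3 plan.py 561.3 185.6 147 -4.5
```

```text
time_s: 10.3
eef_pos: [561.3, 185.9, 149.1]
ee_rot: [0.735, 0.678, -0.0, 0.0]
contact_force: [-0.7, -0.0, -4.6]
gripper_width: 0.082
[561.33147353 185.85052174 149.23256843] [-0.0315292  -0.02565843 -3.67667408]
t 10.35 pos [561.3 185.9 149.2] d [-0.  -0.3 -2.2] rot [ 0.     0.001 -0.001] F [-0.  -0.  -3.7] gw 0.081 n 1
{'tx': np.float64(-0.025), 'ty': np.float64(-0.001), 'tz': np.float64(0.223)} [ 0.0005  0.0005 -0.0014]
```

View pics/w7.png

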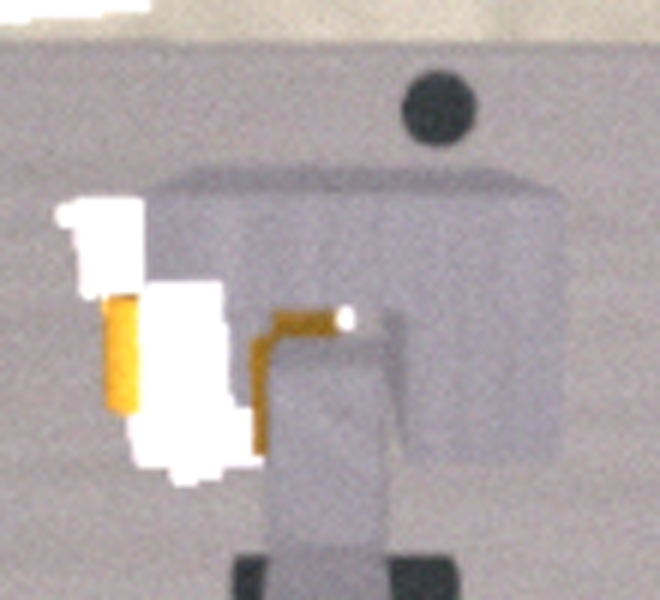

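Run:
```python
import pickle,numpy as np
from h import *
from scipy.spatial.transform import Rotation as Ro
c,s=pickle.load(open("w7.pkl","rb"))
T=Ro.from_quat(s["ee_rot"]);p=np.array(s["eef_pos"])
f=lambda u,v,z:T.inv().apply(ray(c,260+u/6,110+v/6,z)-p).round(2)[:2]
fz=p[2]-69
print("endwall",f(330,312,100),"inner",f(500,460,100),"earend",f(327,345,fz+25),f(327,367,fz+45))
print("slot",f(252,400,100),f(404,400,100),"ear",f(269,367,fz+45),f(386,367,fz+45))
```

```text
endwall [53.9  -0.28] inner [42.71 12.79] earend [51.92 -0.51] [52.36 -0.52]
slot [47.28 -6.23] [47.29  5.37] ear [52.36 -4.35] [52.37  3.38]
```

Ear and slot are now centred within about 0.3 mm in both directions. Going down slowly into the mouths.

```bash
python3 -m handwheel '[{"gripper":0.0,"tx":0.0,"ty":0.0,"tz":0.12,"ax":0.0,"ay":0.0,"az":0.0},{"gripper":0.0,"tx":0.0,"ty":0.0,"tz":0.12,"ax":0.0,"ay":0.0,"az":0.0},{"gripper":0.0,"tx":0.0,"ty":0.0,"tz":0.12,"ax":0.0,"ay":0.0,"az":0.0},{"gripper":0.0,"tx":0.0,"ty":0.0,"tz":0.12,"ax":0.0,"ay":0.0,"az":0.0},{"gripper":0.0,"tx":0.0,"ty":0.0,"tz":0.12,"ax":0.0,"ay":0.0,"az":0.0}]';python3 plan.py 561.3 185.9 147 -4.5
```

```text
time_s: 10.98
eef_pos: [561.6, 185.9, 143.1]
ee_rot: [0.735, 0.678, 0.0, 0.001]
contact_force: [-0.8, -0.2, -4.1]
gripper_width: 0.081
t 10.97 pos [561.6 185.9 143.1] d [-0.3  0.   3.9] rot [ 0.001  0.    -0.001] F [-0.8 -0.2 -4.1] gw 0.081 n 1
{'tx': np.float64(0.0), 'ty': np.float64(-0.029), 'tz': np.float64(-0.387)} [ 0.0012  0.0004 -0.0014]
```

```bash
python3 -m handwheel '[{"gripper":0.0,"tx":0.0,"ty":-0.02,"tz":0.11,"ax":0.0,"ay":0.0,"az":0.0},{"gripper":0.0,"tx":0.0,"ty":-0.01,"tz":0.11,"ax":0.0,"ay":0.0,"az":0.0},{"gripper":0.0,"tx":0.0,"ty":0.0,"tz":0.11,"ax":0.0,"ay":0.0,"az":0.0},{"gripper":0.0,"tx":0.0,"ty":0.0,"tz":0.11,"ax":0.0,"ay":0.0,"az":0.0},{"gripper":0.0,"tx":0.0,"ty":0.0,"tz":0.11,"ax":0.0,"ay":0.0,"az":0.0}]';python3 plan.py 561.3 185.9 147 -4.5
```

```text
time_s: 11.6
eef_pos: [561.3, 185.9, 137.2]
ee_rot: [0.735, 0.678, 0.0, 0.001]
contact_force: [-0.8, 0.2, -4.0]
gripper_width: 0.081
t 11.6 pos [561.3 185.9 137.2] d [ 0.  -0.   9.8] rot [ 0.001  0.    -0.001] F [-0.8  0.2 -4. ] gw 0.081 n 1
{'tx': np.float64(-0.001), 'ty': np.float64(0.001), 'tz': np.float64(-0.979)} [ 0.0012  0.0004 -0.0014]
```

Ears are in the slots (ear bottoms near z 93) with no contact force. Continuing.

```bash
python3 -m handwheel '[{"gripper":0.0,"tx":0.0,"ty":0.0,"tz":0.11,"ax":0.0,"ay":0.0,"az":0.0},{"gripper":0.0,"tx":0.0,"ty":0.0,"tz":0.11,"ax":0.0,"ay":0.0,"az":0.0},{"gripper":0.0,"tx":0.0,"ty":0.0,"tz":0.11,"ax":0.0,"ay":0.0,"az":0.0},{"gripper":0.0,"tx":0.0,"ty":0.0,"tz":0.11,"ax":0.0,"ay":0.0,"az":0.0},{"gripper":0.0,"tx":0.0,"ty":0.0,"tz":0.11,"ax":0.0,"ay":0.0,"az":0.0}]';python3 plan.py 561.3 185.9 147 -4.5
```

```text
time_s: 12.22
eef_pos: [561.4, 185.9, 131.4]
ee_rot: [0.735, 0.678, 0.0, 0.001]
contact_force: [-0.4, -0.3, -3.6]
gripper_width: 0.083
t 12.22 pos [561.4 185.9 131.4] d [-0.1  0.  15.6] rot [ 0.001  0.    -0.001] F [-0.4 -0.3 -3.6] gw 0.083 n 1
{'tx': np.float64(-0.0), 'ty': np.float64(-0.005), 'tz': np.float64(-1.564)} [ 0.0013  0.0003 -0.0015]
```

```bash
python3 -m handwheel '[{"gripper":0.0,"tx":0.0,"ty":0.0,"tz":0.1,"ax":0.0,"ay":0.0,"az":0.0},{"gripper":0.0,"tx":0.0,"ty":0.0,"tz":0.1,"ax":0.0,"ay":0.0,"az":0.0},{"gripper":0.0,"tx":0.0,"ty":0.0,"tz":0.1,"ax":0.0,"ay":0.0,"az":0.0}]';python3 plan.py 561.3 185.9 147 -4.5
```

```text
time_s: 12.6
eef_pos: [561.4, 185.9, 128.1]
ee_rot: [0.735, 0.678, 0.0, 0.001]
contact_force: [-0.1, -0.7, -4.1]
gripper_width: 0.085
t 12.6 pos [561.4 185.9 128.1] d [-0.1  0.  18.9] rot [ 0.001  0.    -0.001] F [-0.1 -0.7 -4.1] gw 0.085 n 1
{'tx': np.float64(-0.001), 'ty': np.float64(-0.007), 'tz': np.float64(-1.886)} [ 0.0013  0.0003 -0.0015]
```

```bash
python3 -m handwheel '[{"gripper":0.0,"tx":0.0,"ty":0.03,"tz":0.1,"ax":0.0,"ay":0.0,"az":0.0},{"gripper":0.0,"tx":0.0,"ty":0.03,"tz":0.1,"ax":0.0,"ay":0.0,"az":0.0},{"gripper":0.0,"tx":0.0,"ty":0.02,"tz":0.1,"ax":0.0,"ay":0.0,"az":0.0}]';python3 plan.py 561.3 185.9 147 -4.5
```

```text
time_s: 12.98
eef_pos: [562.3, 185.8, 125.0]
ee_rot: [0.735, 0.678, 0.0, 0.001]
contact_force: [-0.3, 0.0, -4.0]
gripper_width: 0.083
t 12.97 pos [562.3 185.8 125. ] d [-1.   0.1 22. ] rot [ 0.001  0.    -0.001] F [-0.3  0.  -4. ] gw 0.083 n 1
{'tx': np.float64(-0.0), 'ty': np.float64(-0.098), 'tz': np.float64(-2.204)} [ 0.0015  0.0003 -0.0015]
```

```bash
python3 -m handwheel '[{"gripper":0.0,"tx":0.0,"ty":0.02,"tz":0.1,"ax":0.0,"ay":0.0,"az":0.0},{"gripper":0.0,"tx":0.0,"ty":0.0,"tz":0.1,"ax":0.0,"ay":0.0,"az":0.0},{"gripper":0.0,"tx":0.0,"ty":0.0,"tz":0.1,"ax":0.0,"ay":0.0,"az":0.0}]';python3 plan.py 561.3 185.9 147 -4.5
```

```text
time_s: 13.35
eef_pos: [562.9, 185.8, 121.9]
ee_rot: [0.735, 0.678, 0.001, 0.001]
contact_force: [-0.8, -0.6, -0.4]
gripper_width: 0.082
t 13.35 pos [562.9 185.8 121.9] d [-1.6  0.1 25.1] rot [ 0.002  0.    -0.002] F [-0.8 -0.6 -0.4] gw 0.082 n 1
{'tx': np.float64(-0.007), 'ty': np.float64(-0.158), 'tz': np.float64(-2.508)} [ 0.0023  0.0001 -0.0016]
```

```bash
python3 -m handwheel '[{"gripper":0.0,"tx":0.0,"ty":0.0,"tz":0.1,"ax":0.0,"ay":0.0,"az":0.0},{"gripper":0.0,"tx":0.0,"ty":0.0,"tz":0.1,"ax":0.0,"ay":0.0,"az":0.0},{"gripper":0.0,"tx":0.0,"ty":0.0,"tz":0.1,"ax":0.0,"ay":0.0,"az":0.0}]';python3 plan.py 561.3 185.9 147 -4.5|head -1
```

```text
time_s: 13.72
eef_pos: [563.1, 185.9, 120.9]
ee_rot: [0.735, 0.678, 0.001, 0.001]
contact_force: [-1.9, -0.4, 3.7]
gripper_width: 0.079
t 13.72 pos [563.1 185.9 120.9] d [-1.8 -0.  26.1] rot [ 0.003 -0.    -0.002] F [-1.9 -0.4  3.7] gw 0.079 n 1
```

```bash
python3 -m handwheel '[{"gripper":0.0,"tx":0.0,"ty":0.0,"tz":0.1,"ax":0.0,"ay":0.0,"az":0.0},{"gripper":0.0,"tx":0.0,"ty":0.0,"tz":0.1,"ax":0.0,"ay":0.0,"az":0.0}]';python3 plan.py 561.3 185.9 147 -4.5|head -1
```

```text
time_s: 13.98
eef_pos: [563.1, 186.0, 119.3]
ee_rot: [0.735, 0.678, 0.001, 0.001]
contact_force: [-1.6, -0.8, 2.2]
gripper_width: 0.085
t 13.97 pos [563.1 186.  119.3] d [-1.8 -0.1 27.7] rot [ 0.004 -0.001 -0.002] F [-1.6 -0.8  2.2] gw 0.085 n 1
```

Past the clip peak (about 8 N net). Now feeling for the stop.

```bash
python3 -m handwheel '[{"gripper":0.0,"tx":0.0,"ty":0.0,"tz":0.1,"ax":0.0,"ay":0.0,"az":0.0},{"gripper":0.0,"tx":0.0,"ty":0.0,"tz":0.1,"ax":0.0,"ay":0.0,"az":0.0},{"gripper":0.0,"tx":0.0,"ty":0.0,"tz":0.1,"ax":0.0,"ay":0.0,"az":0.0}]'
```

```text
time_s: 14.35
eef_pos: [563.1, 186.1, 115.5]
ee_rot: [0.735, 0.678, 0.001, 0.001]
contact_force: [-1.6, 0.4, 0.3]
gripper_width: 0.087
```

```bash
python3 -m handwheel '[{"gripper":0.0,"tx":0.0,"ty":0.0,"tz":0.1,"ax":0.0,"ay":0.0,"az":0.0},{"gripper":0.0,"tx":0.0,"ty":0.0,"tz":0.1,"ax":0.0,"ay":0.0,"az":0.0}]'
```

```text
time_s: 14.6
eef_pos: [563.1, 186.1, 112.9]
ee_rot: [0.735, 0.678, 0.001, 0.001]
contact_force: [-0.4, -0.4, 1.0]
gripper_width: 0.085
```

```bash
python3 -m handwheel '[{"gripper":0.0,"tx":0.0,"ty":0.0,"tz":0.1,"ax":0.0,"ay":0.0,"az":0.0}]'
```

```text
time_s: 14.72
eef_pos: [563.1, 186.2, 111.8]
ee_rot: [0.735, 0.678, 0.001, 0.001]
contact_force: [-0.3, 0.2, 0.3]
gripper_width: 0.081
```

```bash
python3 -m handwheel '[{"gripper":0.0,"tx":0.0,"ty":0.0,"tz":0.09,"ax":0.0,"ay":0.0,"az":0.0},{"gripper":0.0,"tx":0.0,"ty":0.0,"tz":0.09,"ax":0.0,"ay":0.0,"az":0.0}]'
```

```text
time_s: 14.98
eef_pos: [563.1, 186.1, 109.7]
ee_rot: [0.735, 0.678, 0.001, 0.001]
contact_force: [-1.1, -0.6, 1.2]
gripper_width: 0.084
```

```bash
python3 -m handwheel '[{"gripper":0.0,"tx":0.0,"ty":0.0,"tz":0.09,"ax":0.0,"ay":0.0,"az":0.0}]'
```

```text
time_s: 15.1
eef_pos: [563.1, 186.2, 108.8]
ee_rot: [0.735, 0.678, 0.001, 0.001]
contact_force: [-1.5, -0.0, 0.6]
gripper_width: 0.084
```

```bash
python3 -m handwheel '[{"gripper":0.0,"tx":0.0,"ty":0.0,"tz":0.09,"ax":0.0,"ay":0.0,"az":0.0}]'
```

```text
time_s: 15.22
eef_pos: [563.1, 186.1, 107.9]
ee_rot: [0.735, 0.678, 0.001, 0.001]
contact_force: [-0.5, 1.3, -0.1]
gripper_width: 0.086
```

```bash
python3 -m handwheel '[{"gripper":0.0,"tx":0.0,"ty":0.0,"tz":0.08,"ax":0.0,"ay":0.0,"az":0.0},{"gripper":0.0,"tx":0.0,"ty":0.0,"tz":0.08,"ax":0.0,"ay":0.0,"az":0.0}]'
```

```text
time_s: 15.48
eef_pos: [563.1, 186.2, 106.2]
ee_rot: [0.735, 0.678, 0.001, 0.001]
contact_force: [-0.6, 0.2, -0.1]
gripper_width: 0.081
```

```bash
python3 -m handwheel '[{"gripper":0.0,"tx":0.0,"ty":0.0,"tz":0.08,"ax":0.0,"ay":0.0,"az":0.0},{"gripper":0.0,"tx":0.0,"ty":0.0,"tz":0.08,"ax":0.0,"ay":0.0,"az":0.0}]'
```

```text
time_s: 15.72
eef_pos: [563.1, 186.2, 104.5]
ee_rot: [0.735, 0.678, 0.001, 0.001]
contact_force: [-1.0, -0.1, 0.1]
gripper_width: 0.083
```

```bash
python3 -m handwheel '[{"gripper":0.0,"tx":0.0,"ty":0.0,"tz":0.08,"ax":0.0,"ay":0.0,"az":0.0}]'
```

```text
time_s: 15.85
eef_pos: [563.2, 186.2, 103.9]
ee_rot: [0.735, 0.678, 0.001, 0.001]
contact_force: [-3.3, -0.5, 6.3]
gripper_width: 0.077
```

Stop felt at TCP z≈104: the force jumped from 0.1 to 6.3 N. Now bedding the plate.

```bash
python3 -m handwheel '[{"gripper":0.0,"tx":0.0,"ty":0.0,"tz":0.07,"ax":0.0,"ay":0.0,"az":0.0}]'
```

```text
time_s: 15.98
eef_pos: [563.2, 186.2, 103.9]
ee_rot: [0.735, 0.678, 0.001, 0.001]
contact_force: [-3.1, -0.5, 7.4]
gripper_width: 0.083
```

```bash
python3 -m handwheel '[{"gripper":0.0,"tx":0.0,"ty":0.0,"tz":0.11,"ax":0.0,"ay":0.0,"az":0.0}]'
```

```text
time_s: 16.1
eef_pos: [563.1, 186.2, 103.9]
ee_rot: [0.735, 0.678, 0.001, 0.001]
contact_force: [-3.0, -1.3, 8.8]
gripper_width: 0.08
```

```bash
python3 -m handwheel '[{"gripper":0.0,"tx":0.0,"ty":0.0,"tz":0.15,"ax":0.0,"ay":0.0,"az":0.0}]'
```

```text
time_s: 16.23
eef_pos: [563.2, 186.2, 103.9]
ee_rot: [0.735, 0.678, 0.001, 0.001]
contact_force: [-4.7, -1.0, 11.3]
gripper_width: 0.084
```

```bash
python3 -m handwheel '[{"gripper":0.0,"tx":0.0,"ty":0.0,"tz":0.15,"ax":0.0,"ay":0.0,"az":0.0}]'
```

```text
time_s: 16.35
eef_pos: [563.2, 186.2, 103.9]
ee_rot: [0.735, 0.678, 0.002, 0.001]
contact_force: [-4.3, 0.3, 9.0]
gripper_width: 0.085
```

```bash
python3 -m handwheel '[{"gripper":0.0,"tx":0.0,"ty":-0.02,"tz":0.18,"ax":0.0,"ay":0.0,"az":0.0},{"gripper":0.0,"tx":0.0,"ty":0.0,"tz":0.18,"ax":0.0,"ay":0.0,"az":0.0}]'
```

```text
time_s: 16.6
eef_pos: [563.2, 186.2, 103.9]
ee_rot: [0.735, 0.678, 0.002, 0.002]
contact_force: [-4.1, -0.7, 10.7]
gripper_width: 0.085
```

```bash
python3 -m handwheel '[{"gripper":0.0,"tx":0.0,"ty":0.0,"tz":0.19,"ax":0.0,"ay":0.0,"az":0.0},{"gripper":0.0,"tx":0.0,"ty":0.0,"tz":0.19,"ax":0.0,"ay":0.0,"az":0.0},{"gripper":0.0,"tx":0.0,"ty":0.0,"tz":0.19,"ax":0.0,"ay":0.0,"az":0.0}]'
```

```text
time_s: 16.98
eef_pos: [563.2, 186.2, 103.9]
ee_rot: [0.735, 0.678, 0.003, 0.002]
contact_force: [-3.9, -1.8, 12.0]
gripper_width: 0.089
```

```bash
python3 -m handwheel '[{"gripper":0.0,"tx":0.0,"ty":0.0,"tz":0.22,"ax":0.0,"ay":0.0,"az":0.0},{"gripper":0.0,"tx":0.0,"ty":0.0,"tz":0.22,"ax":0.0,"ay":0.0,"az":0.0},{"gripper":0.0,"tx":0.0,"ty":0.0,"tz":0.22,"ax":0.0,"ay":0.0,"az":0.0}]'; python3 -m handwheel '[{"gripper":0.0,"tx":0.0,"ty":0.0,"tz":0.05,"ax":0.0,"ay":0.0,"az":0.0}]'
```

```text
time_s: 17.35
eef_pos: [563.2, 186.2, 103.9]
ee_rot: [0.735, 0.678, 0.003, 0.003]
contact_force: [-3.6, -0.5, 13.1]
gripper_width: 0.081
time_s: 17.48
eef_pos: [563.0, 186.2, 104.0]
ee_rot: [0.735, 0.678, 0.003, 0.003]
contact_force: [-0.3, -0.1, -2.9]
gripper_width: 0.081
```

```bash
python3 -m handwheel '[{"gripper":0.0,"tx":0.0,"ty":0.0,"tz":0.06,"ax":0.0,"ay":0.0,"az":0.0},{"gripper":0.45,"tx":0.0,"ty":0.0,"tz":0.03,"ax":0.0,"ay":0.0,"az":0.0},{"gripper":0.45,"tx":0.0,"ty":0.0,"tz":0.0,"ax":0.0,"ay":0.0,"az":0.0},{"gripper":0.45,"tx":0.0,"ty":0.0,"tz":0.0,"ax":0.0,"ay":0.0,"az":0.0},{"gripper":0.45,"tx":0.0,"ty":0.0,"tz":0.0,"ax":0.0,"ay":0.0,"az":0.0}]';python3 - <<'E'
from plant import r
import cv2
c=r.camera("wrist");s=r.state();cv2.imwrite("pics/w8.png",c["frame"][:,:,::-1]);print(s["eef_pos"],s["contact_force"],s["gripper_width"])
E
```

```text
time_s: 18.1
eef_pos: [564.5, 186.2, 102.7]
ee_rot: [0.735, 0.678, 0.004, 0.004]
contact_force: [0.3, 0.1, -1.0]
gripper_width: 0.449
[564.53095179 186.18654162 102.74366927] [ 0.02540939  0.36864726 -0.24238264] 0.45026497310820635
```

View pics/w8.png

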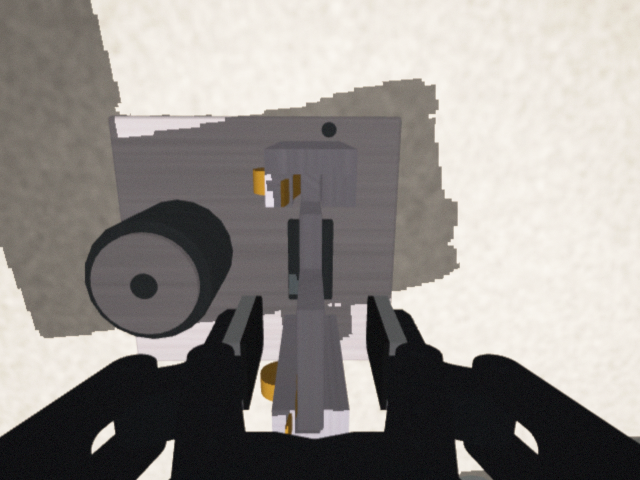

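Released: the plate stands in the slots (col 310), clear of both fingers (262 and 368). Retreating straight up.

```bash
python3 -m handwheel '[{"gripper":0.45,"tx":0.0,"ty":0.0,"tz":-1.5,"ax":0.0,"ay":0.0,"az":0.0},{"gripper":0.45,"tx":0.0,"ty":0.0,"tz":-2.5,"ax":0.0,"ay":0.0,"az":0.0},{"gripper":0.45,"tx":0.0,"ty":0.0,"tz":-3.5,"ax":0.0,"ay":0.0,"az":0.0},{"gripper":0.45,"tx":0.0,"ty":0.0,"tz":-4.0,"ax":0.0,"ay":0.0,"az":0.0},{"gripper":0.45,"tx":0.0,"ty":0.0,"tz":-3.0,"ax":0.0,"ay":0.0,"az":0.0}]'; python3 -m handwheel '[{"gripper":0.45,"tx":-5.0,"ty":0.0,"tz":-1.0,"ax":0.0,"ay":0.0,"az":0.0},{"gripper":0.45,"tx":-5.0,"ty":0.0,"tz":0.0,"ax":0.0,"ay":0.0,"az":0.0},{"gripper":0.45,"tx":-2.0,"ty":0.0,"tz":0.0,"ax":0.0,"ay":0.0,"az":0.0},{"gripper":0.45,"tx":0.0,"ty":0.0,"tz":0.0,"ax":0.0,"ay":0.0,"az":0.0},{"gripper":0.45,"tx":0.0,"ty":0.0,"tz":0.0,"ax":0.0,"ay":0.0,"az":0.0}]'
python3 - <<'E'
from plant import r
import cv2,pickle,numpy as np
c=r.camera("wrist");sd=r.camera("side");tp=r.camera("top");s=r.state();pickle.dump((c,sd,tp,s),open("w9.pkl","wb"));print(s["eef_pos"],s["contact_force"])
cv2.imwrite("pics/w9.png",c["frame"][:,:,::-1])
def g(im,x,y,w,h,k,a,b): return cv2.resize(np.clip((im[y:y+h,x:x+w].astype(float)-a)*255/(b-a),0,255).astype(np.uint8),(w*k,h*k),interpolation=cv2.INTER_CUBIC)
cv2.imwrite("pics/s9.png",np.hstack([g(sd["frame"][:,:,::-1],255,240,100,150,4,0,190),g(tp["frame"][:,:,::-1],205,230,100,150,4,0,190)]))
E
```

```text
time_s: 18.77
eef_pos: [561.8, 186.0, 253.1]
ee_rot: [0.735, 0.678, 0.003, 0.003]
contact_force: [0.9, 0.4, 0.5]
gripper_width: 0.449
time_s: 19.4
eef_pos: [554.9, 64.8, 273.1]
ee_rot: [0.734, 0.679, 0.009, 0.009]
contact_force: [0.6, 0.7, 0.5]
gripper_width: 0.447
[554.87175797  65.29062043 272.59703554] [ 0.56068809 -0.1099823   0.04607962]
```

View pics/w9.png

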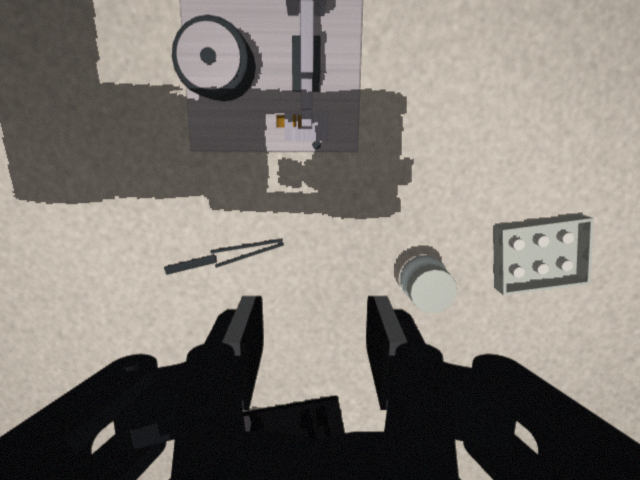

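View pics/s9.png

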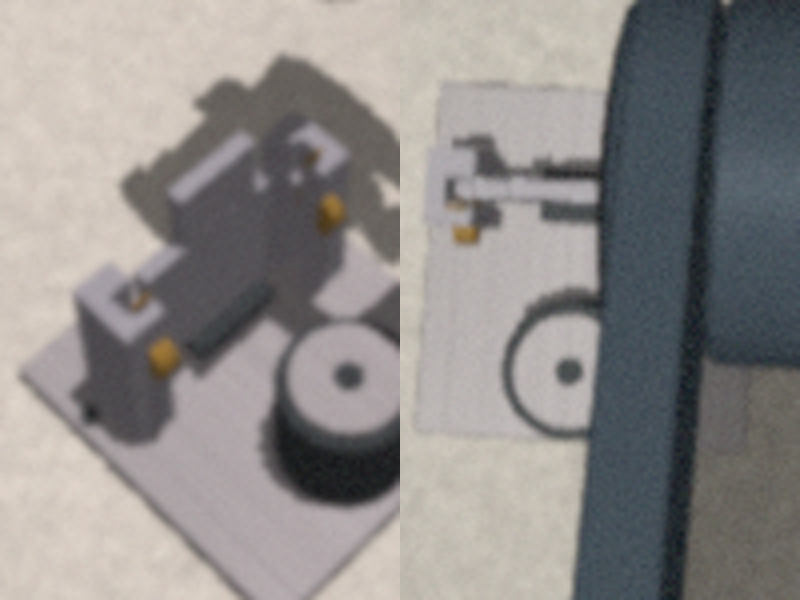

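The plate stands in both slots with its foot line at the shoe, and the other things look undisturbed. The clip grip is about the plate's weight, so a release could have left it hanging a hair high. I'll measure its top and then tap it down with shut fingers to be sure.

```bash
python3 - <<'E'
import pickle,numpy as np
from h import *
c,sd,tp,s=pickle.load(open("w9.pkl","rb"))
K=np.array(sd["mtx"]);R=np.array(sd["R"]);o=-R.T@np.array(sd["t"])
a=np.radians(-4.5);n=np.array([np.cos(a),np.sin(a),0]);O=np.array([562.6,185.8,0])+4*0*n
for off in(-4,4):
  for u,v in[(298+(0),287.5+1),(317.5,273.75+1)] if off==4 else [(298,289.5),(318.5,276)]:
    d=R.T@np.linalg.inv(K)@np.array([u,v,1.]);t=((O+off*n-o)@n)/(d@n);print(off,(o+d*t).round(1))
E
python3 plan.py 562.5 186.0 200 -4.5
```

```text
-4 [560.4 208.4 142.7]
-4 [557.  165.1 133.8]
4 [567.8 201.1 129.6]
4 [564.5 158.9 123.5]
t 19.55 pos [554.9  65.3 272.6] d [  7.6 120.7 -72.6] rot [ 0.024 -0.001  0.003] F [ 0.6 -0.1  0. ] gw 0.451 n 3
{'tx': np.float64(4.028), 'ty': np.float64(-0.111), 'tz': np.float64(2.424)} [ 0.0081 -0.0005  0.0009]
{'tx': np.float64(4.029), 'ty': np.float64(-0.094), 'tz': np.float64(2.423)} [ 0.0081 -0.0005  0.0009]
{'tx': np.float64(4.03), 'ty': np.float64(-0.078), 'tz': np.float64(2.421)} [ 0.0081 -0.0005  0.0009]
```

```bash
python3 -m handwheel '[{"gripper":0.0,"tx":3.5,"ty":-0.1,"tz":0.5,"ax":0.008,"ay":0.0,"az":0.0},{"gripper":0.0,"tx":3.5,"ty":-0.1,"tz":1.5,"ax":0.008,"ay":0.0,"az":0.0},{"gripper":0.0,"tx":3.0,"ty":-0.08,"tz":2.0,"ax":0.008,"ay":0.0,"az":0.0},{"gripper":0.0,"tx":1.0,"ty":0.0,"tz":1.5,"ax":0.0,"ay":0.0,"az":0.0},{"gripper":0.0,"tx":0.0,"ty":0.0,"tz":0.0,"ax":0.0,"ay":0.0,"az":0.0}]';python3 plan.py 563 186.0 146 -4.5 15
```

```text
time_s: 20.18
eef_pos: [561.0, 181.4, 215.5]
ee_rot: [0.732, 0.682, 0.0, -0.0]
contact_force: [-0.4, 0.3, -0.0]
gripper_width: -0.001
t 20.18 pos [561.  181.4 215.5] d [  2.    4.6 -69.5] rot [-0.    -0.001  0.007] F [-0.4  0.3 -0. ] gw -0.001 n 5
{'tx': np.float64(0.095), 'ty': np.float64(0.033), 'tz': np.float64(1.391)} [-0.     -0.0001  0.0015]
{'tx': np.float64(0.095), 'ty': np.float64(0.033), 'tz': np.float64(1.391)} [-0.     -0.0001  0.0015]
{'tx': np.float64(0.095), 'ty': np.float64(0.032), 'tz': np.float64(1.391)} [-0.     -0.0001  0.0015]
{'tx': np.float64(0.095), 'ty': np.float64(0.032), 'tz': np.float64(1.391)} [-0.     -0.0001  0.0015]
{'tx': np.float64(0.096), 'ty': np.float64(0.032), 'tz': np.float64(1.391)} [-0.     -0.0001  0.0015]
```

```bash
python3 -m handwheel '[{"gripper":0.0,"tx":0.1,"ty":0.05,"tz":1.4,"ax":0.0,"ay":0.0,"az":0.002},{"gripper":0.0,"tx":0.1,"ty":0.04,"tz":1.6,"ax":0.0,"ay":0.0,"az":0.002},{"gripper":0.0,"tx":0.1,"ty":0.03,"tz":1.4,"ax":0.0,"ay":0.0,"az":0.002},{"gripper":0.0,"tx":0.0,"ty":0.0,"tz":0.5,"ax":0.0,"ay":0.0,"az":0.0},{"gripper":0.0,"tx":0.0,"ty":0.0,"tz":0.0,"ax":0.0,"ay":0.0,"az":0.0}]';python3 plan.py 563 186.0 146 -4.5 15
```

```text
time_s: 20.8
eef_pos: [563.4, 181.5, 163.9]
ee_rot: [0.735, 0.678, 0.0, 0.0]
contact_force: [0.2, 0.2, 0.6]
gripper_width: 0.0
t 20.8 pos [563.4 181.5 163.9] d [ -0.4   4.5 -17.9] rot [ 0.001  0.    -0.002] F [0.2 0.2 0.6] gw 0.0 n 2
{'tx': np.float64(0.225), 'ty': np.float64(-0.037), 'tz': np.float64(0.895)} [ 0.0004  0.0001 -0.0012]
{'tx': np.float64(0.225), 'ty': np.float64(-0.037), 'tz': np.float64(0.895)} [ 0.0004  0.0001 -0.0012]
```

```bash
python3 -m handwheel '[{"gripper":0.0,"tx":0.25,"ty":-0.03,"tz":0.7,"ax":0.0,"ay":0.0,"az":0.0},{"gripper":0.0,"tx":0.2,"ty":0.0,"tz":0.6,"ax":0.0,"ay":0.0,"az":0.0},{"gripper":0.0,"tx":0.0,"ty":0.0,"tz":0.1,"ax":0.0,"ay":0.0,"az":0.0},{"gripper":0.0,"tx":0.0,"ty":0.0,"tz":0.05,"ax":0.0,"ay":0.0,"az":0.0}]'
```

```text
time_s: 21.3
eef_pos: [564.2, 186.5, 149.4]
ee_rot: [0.735, 0.678, 0.001, 0.001]
contact_force: [-0.2, 0.2, 0.1]
gripper_width: 0.002
```

```bash
python3 -m handwheel '[{"gripper":0.0,"tx":0.0,"ty":0.0,"tz":0.09,"ax":0.0,"ay":0.0,"az":0.0},{"gripper":0.0,"tx":0.0,"ty":0.0,"tz":0.09,"ax":0.0,"ay":0.0,"az":0.0}]'
```

```text
time_s: 21.55
eef_pos: [564.4, 186.5, 147.8]
ee_rot: [0.735, 0.678, 0.001, 0.001]
contact_force: [-0.8, -0.3, -0.5]
gripper_width: -0.003
```

```bash
python3 -m handwheel '[{"gripper":0.0,"tx":0.0,"ty":0.0,"tz":0.09,"ax":0.0,"ay":0.0,"az":0.0},{"gripper":0.0,"tx":0.0,"ty":0.0,"tz":0.09,"ax":0.0,"ay":0.0,"az":0.0}]'
```

```text
time_s: 21.8
eef_pos: [564.6, 186.5, 146.1]
ee_rot: [0.735, 0.678, 0.002, 0.001]
contact_force: [-0.5, 0.5, 0.1]
gripper_width: -0.003
```

```bash
python3 -m handwheel '[{"gripper":0.0,"tx":0.0,"ty":-0.06,"tz":0.1,"ax":0.001,"ay":0.0,"az":0.0},{"gripper":0.0,"tx":0.0,"ty":-0.06,"tz":0.1,"ax":0.001,"ay":0.0,"az":0.0},{"gripper":0.0,"tx":0.0,"ty":-0.05,"tz":0.1,"ax":0.001,"ay":0.0,"az":0.0}]'
```

```text
time_s: 22.18
eef_pos: [562.8, 186.6, 142.9]
ee_rot: [0.735, 0.678, 0.001, 0.0]
contact_force: [-0.1, 0.5, 0.5]
gripper_width: -0.001
```

```bash
python3 -m handwheel '[{"gripper":0.0,"tx":0.0,"ty":0.0,"tz":0.08,"ax":0.0,"ay":0.0,"az":0.0},{"gripper":0.0,"tx":0.0,"ty":0.0,"tz":0.08,"ax":0.0,"ay":0.0,"az":0.0}]'
```

```text
time_s: 22.42
eef_pos: [562.7, 186.6, 141.1]
ee_rot: [0.735, 0.678, 0.0, 0.0]
contact_force: [-1.3, -0.4, 0.2]
gripper_width: 0.002
```

```bash
python3 -m handwheel '[{"gripper":0.0,"tx":0.0,"ty":0.0,"tz":0.08,"ax":0.0,"ay":0.0,"az":0.0}]'
```

```text
time_s: 22.55
eef_pos: [562.7, 186.6, 140.3]
ee_rot: [0.735, 0.678, 0.0, 0.0]
contact_force: [-0.2, -0.3, 0.2]
gripper_width: 0.004
```

```bash
python3 -m handwheel '[{"gripper":0.0,"tx":0.0,"ty":0.0,"tz":0.08,"ax":0.0,"ay":0.0,"az":0.0}]'
```

```text
time_s: 22.68
eef_pos: [562.8, 186.6, 139.4]
ee_rot: [0.735, 0.678, 0.001, 0.0]
contact_force: [-0.8, 0.1, 0.3]
gripper_width: 0.003
```

```bash
python3 -m handwheel '[{"gripper":0.0,"tx":0.0,"ty":0.0,"tz":0.08,"ax":0.0,"ay":0.0,"az":0.0}]'
```

```text
time_s: 22.8
eef_pos: [562.9, 186.6, 139.3]
ee_rot: [0.735, 0.678, 0.001, 0.0]
contact_force: [-1.0, 0.2, 8.3]
gripper_width: -0.003
```

```bash
python3 -m handwheel '[{"gripper":0.0,"tx":0.0,"ty":0.0,"tz":0.08,"ax":0.0,"ay":0.0,"az":0.0}]'
```

```text
time_s: 22.92
eef_pos: [563.0, 186.6, 139.3]
ee_rot: [0.735, 0.678, 0.001, 0.0]
contact_force: [-1.1, -0.4, 4.9]
gripper_width: 0.004
```

The tab top is solid at z 139.3. Giving it one firm push of about 10 N, then retreating.

```bash
python3 -m handwheel '[{"gripper":0.0,"tx":0.0,"ty":0.0,"tz":0.16,"ax":0.0,"ay":0.0,"az":0.0},{"gripper":0.0,"tx":0.0,"ty":0.0,"tz":0.18,"ax":0.0,"ay":0.0,"az":0.0},{"gripper":0.0,"tx":0.0,"ty":0.0,"tz":0.2,"ax":0.0,"ay":0.0,"az":0.0}]'
```

```text
time_s: 23.3
eef_pos: [563.1, 186.6, 139.3]
ee_rot: [0.735, 0.678, 0.001, 0.001]
contact_force: [-2.6, -0.0, 12.1]
gripper_width: -0.002
```

```bash
python3 -m handwheel '[{"gripper":0.0,"tx":0.0,"ty":0.0,"tz":0.2,"ax":0.0,"ay":0.0,"az":0.0},{"gripper":0.0,"tx":0.0,"ty":0.0,"tz":0.2,"ax":0.0,"ay":0.0,"az":0.0},{"gripper":0.0,"tx":0.0,"ty":0.0,"tz":0.2,"ax":0.0,"ay":0.0,"az":0.0}]'
```

```text
time_s: 23.68
eef_pos: [563.2, 186.6, 139.3]
ee_rot: [0.735, 0.678, 0.002, 0.002]
contact_force: [-3.5, -2.4, 11.4]
gripper_width: 0.004
```

```bash
python3 -m handwheel '[{"gripper":0.0,"tx":0.0,"ty":0.0,"tz":-0.5,"ax":0.0,"ay":0.0,"az":0.0},{"gripper":0.0,"tx":0.0,"ty":0.0,"tz":-2.0,"ax":0.0,"ay":0.0,"az":0.0},{"gripper":0.0,"tx":0.0,"ty":0.0,"tz":-3.0,"ax":0.0,"ay":0.0,"az":0.0},{"gripper":0.0,"tx":-3.0,"ty":0.0,"tz":-3.0,"ax":0.0,"ay":0.0,"az":0.0},{"gripper":0.0,"tx":-5.0,"ty":0.0,"tz":-1.0,"ax":0.0,"ay":0.0,"az":0.0}]'; python3 -m handwheel '[{"gripper":0.0,"tx":-5.0,"ty":0.0,"tz":0.0,"ax":0.0,"ay":0.0,"az":0.0},{"gripper":0.0,"tx":0.0,"ty":0.0,"tz":0.0,"ax":0.0,"ay":0.0,"az":0.0},{"gripper":0.0,"tx":0.0,"ty":0.0,"tz":0.0,"ax":0.0,"ay":0.0,"az":0.0}]'
python3 - <<'E'
from plant import r
import cv2,pickle,numpy as np
c=r.camera("wrist");sd=r.camera("side");s=r.state();print(s["eef_pos"],s["contact_force"],np.abs(s["qd"]).max())
def g(im,x,y,w,h,k): return cv2.resize(np.clip(im[y:y+h,x:x+w].astype(float)*1.35,0,255).astype(np.uint8),(w*k,h*k),interpolation=cv2.INTER_CUBIC)
cv2.imwrite("pics/s10.png",np.hstack([g(sd["frame"][:,:,::-1],255,240,100,150,4),g(c["frame"][:,:,::-1],260,0,100,150,4)]))
cv2.imwrite("pics/s10f.png",sd["frame"][:,:,::-1])
E
```

```text
time_s: 24.3
eef_pos: [556.3, 108.0, 236.3]
ee_rot: [0.733, 0.681, 0.002, 0.002]
contact_force: [1.0, 0.0, -0.3]
gripper_width: 0.004
time_s: 24.68
eef_pos: [553.4, 54.4, 237.8]
ee_rot: [0.734, 0.679, 0.003, 0.003]
contact_force: [0.2, -0.0, -0.3]
gripper_width: -0.002
[553.41770347  54.97978909 237.63528572] [-0.36625111 -0.52760631  0.23114548] 0.012087523870554201
```

View pics/s10.png

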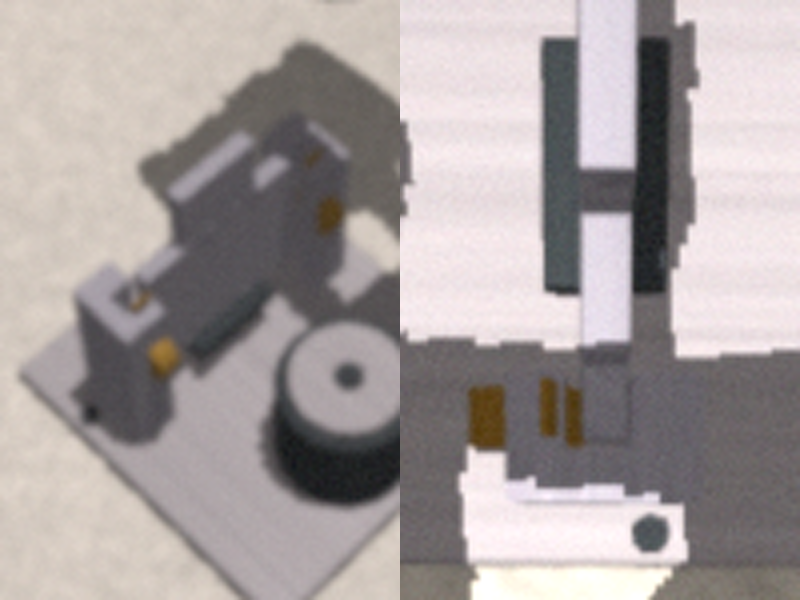

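View pics/s10f.png

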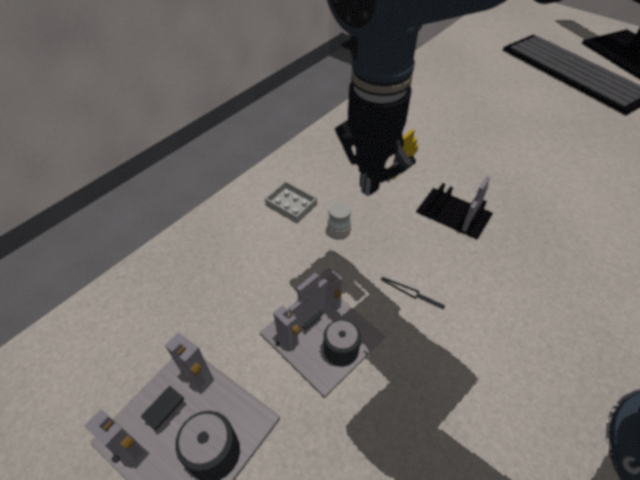

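The plate sits upright and square across the shoe, in both slots, with the arm clear. The blank (482,205), jar (339,221), tweezers and tray are where they were. Handing in.

```bash
python3 -c "
from plant import r
print(r.close_job())"
```

```text
the job is handed in; nothing more can be done
None
```

I moved the eared plate from the rack's far groove into the smaller bracket, bedded it on the stop and let go. I handed the job in at about 25 s; no verdict is reported, so the result rests on my own checks.

- **Sliding:** Passing the spring clips took about 8 N net. The stop came up at tool height 104 mm, which puts the plate's foot at about 35 mm.
- **Bedding push:** I pushed for about 1 s, building to 10–13 N more than the sliding force.
- **Second push:** Just before I opened the gripper, the wrist force swung to -2.9 N, a slight upward pull. The clip grip is about equal to the plate's weight, so the plate could have been left hanging slightly high. I tapped the tab top with shut fingers: it was solid at 139.3 mm, as expected for a seated plate. I pushed once more at about 12 N without it moving.
- **Last pictures:** The plate stands upright and square across the shoe, with its ears in both slots and the arm clear of everything. The plain plate, jar, tweezers and tray look unmoved by eye; I did not measure them.
- **Inconclusive check:** The side-camera estimate of the tab-top height scattered between 124 and 143 mm, so I relied on the touch reading instead.

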